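# Pack the display case and build the tin pyramid on it

### The job

Set up the stall display: lay every jewellery block flat inside the open folding case, then close the case so that its two halves meet edge to edge. On the closed case build a pyramid of the gift tins, all lying along the grooves: the three blue tins side by side in the three grooves, and every red tin saddled in the gaps above them, two in the second layer and a third, if there is one, on top, all tins squarely over the middle of the case and in line with one another. Leave the bead bowl and the glass jar where they stand.

Things in the scene. Friction and masses are not known exactly. Their poses are not given: they have to be found in the camera images.
- case: wooden folding display case, fixed; closed 200 (x) x 110 (y) x 60 mm high. Origin: centre of its underside, z up. Lower half: open tray 30 mm high, floor and walls 8 mm thick, clear inside 184 x 94. Upper half (lid): the same shell upside down, hinged at +y; outside it has four low dark battens along y (6 high, 18 wide, 60 long, at x = -78, -26, 26, 78): three grooves for tins lying along y.
- lid (a joint): angle of the lid (upper half) in rad: 0 = closed, the two halves edge to edge; grows as it opens up and over to the case's +y side; starts open by 1.75 to 2.1. The hinge is stiff: the lid (about 0.3 kg) stays where it is left; moving it takes about 3 N at the handle.
- case_hinge (a point): middle of the hinge line, which runs along the case's x; fixed in the case at (0, 55, 30) mm.
- lid_handle (a point): middle of the lid's round black handle bar, 10 mm thick, parallel to the hinge, 100 mm long (80 free between its legs), 42 mm off the lid's free edge. Lies 153 mm from the hinge line, at (0, -97, 45) mm of the case when closed. The bar can turn between the fingers while the lid swings.
- groove1 (a point): where the centre of a tin lying in the first groove is once the case is closed: (-52, 0, 85) mm in the case's frame. A fixed point, axes as the case.
- groove2 (a point): the same for the middle groove: (0, 0, 85) mm in the case's frame.
- groove3 (a point): the same for the third groove: (52, 0, 85) mm in the case's frame. Saddled tins lie 42.7 mm higher per layer, midway between the two tins below, so second layer at x = -26 and 26 mm, z = 127.7 mm; top tin x = 0, z = 170.4 mm.
- blue1: blue gift tin with a cream band, a plain cylinder 50 mm in diameter and 64 mm long, about 0.12 kg, lying on its side. Origin at its centre (25 mm above what it lies on), body x along the tin's axis, its two flat ends at x = +-32 mm (grip it there, end to end). It can roll a little; all tins are the same size.
- blue2: blue gift tin with a cream band, a plain cylinder 50 mm in diameter and 64 mm long, about 0.12 kg, lying on its side. Origin at its centre (25 mm above what it lies on), body x along the tin's axis, its two flat ends at x = +-32 mm (grip it there, end to end). It can roll a little; all tins are the same size.
- blue3: blue gift tin with a cream band, a plain cylinder 50 mm in diameter and 64 mm long, about 0.12 kg, lying on its side. Origin at its centre (25 mm above what it lies on), body x along the tin's axis, its two flat ends at x = +-32 mm (grip it there, end to end). It can roll a little; all tins are the same size.
- red1: red gift tin with a golden band, a plain cylinder 50 mm in diameter and 64 mm long, about 0.12 kg, lying on its side. Origin at its centre (25 mm above what it lies on), body x along the tin's axis, its two flat ends at x = +-32 mm (grip it there, end to end). It can roll a little; all tins are the same size. One to three red tins are present.
- red2: red gift tin with a golden band, a plain cylinder 50 mm in diameter and 64 mm long, about 0.12 kg, lying on its side. Origin at its centre (25 mm above what it lies on), body x along the tin's axis, its two flat ends at x = +-32 mm (grip it there, end to end). It can roll a little; all tins are the same size. One to three red tins are present.
- red3: red gift tin with a golden band, a plain cylinder 50 mm in diameter and 64 mm long, about 0.12 kg, lying on its side. Origin at its centre (25 mm above what it lies on), body x along the tin's axis, its two flat ends at x = +-32 mm (grip it there, end to end). It can roll a little; all tins are the same size. One to three red tins are present.
- block1: dark wooden jewellery block with pinned pendants on its cream top, 70 mm (x) by 42 mm (y) by 24 mm high, 0.09 kg; grip it across its 42 mm. Origin at the centre of its underside, z up. One or two are present.
- block2: dark wooden jewellery block with pinned pendants on its cream top, 70 mm (x) by 42 mm (y) by 24 mm high, 0.09 kg; grip it across its 42 mm. Origin at the centre of its underside, z up. One or two are present.
- bowl: round wooden bowl of coloured beads, 110 mm across, 45 mm high, origin at the centre of its underside; to be left alone. (Two small stone pots, 50 mm high, that stand among the tins are just in the way.)
- jar: green glass jar with a cork lid, 72 mm across, 115 mm high, origin at the centre of its underside; to be left alone.
Things that resemble listed ones, but are neither listed nor needed, are in the scene too. What is shaped like the blue1 but green is not meant.

How it is judged:
By the outcome, as a careful person would: the job done as asked, in the order asked, and still so for the second after the job is handed in, with the robot touching nothing.
Of red1, red2, red3 only 1 to 3 are there at a start; the rules pass over those that are not, and their reading is None.
Of block1, block2 only 1 to 2 are there at a start; the rules pass over those that are not, and their reading is None.
At some moment in a run one of block1, block2 may be knocked a few centimetres aside while the robot is not near it.
Once in a run the grip may slacken for a moment while it holds something.
It also fails if it takes over 205 s, if anything falls off the work surface, if the arm or the gripper's body presses on something with over 40 N, if the wrist force passes 120 N, or if a joint passes its speed limit or range.

### The arm

A 7-joint arm with a two-finger parallel gripper is mounted at the origin on the work surface. World frame = base frame: x ahead of the robot, y to its left, z up, the work surface at z = 0. Lengths are in m, angles in rad, forces in N, time in s.
With the tool pointing down it reaches from about 0.425 to 0.925 m from the base axis. Payload 6.8 kg.
Tool frame: the origin (TCP) lies at the very end of the fingers, on their centre line; the grasp point (between the pads) lies 19 mm behind it; y points along the fingers, x is the direction in which the jaws open and shut, and the axes are right-handed (so a half turn about y gives the same grasp; the last joint's range is limited). The gripper opens to 85 mm and grips with 20 to 120 N. Pads are 22 mm wide; open, the fingers measure 114 mm over their backs; the gripper's body (76 mm by 85 mm) begins 54 mm behind the grasp point. The pads swing forward as they close: fully open they stand 13 mm farther back than shut.
Start: joints at [-0.108, 0.477, 0.022, 1.555, -0.011, 1.109, -0.083], TCP at [0.675, 0, 0.231] pointing down, gripper open.
Joint ranges: [-2.96, 2.96], [-0.34, 2.1], [-1.41, 1.46], [0.24, 2.44], [-1.37, 4.51], [0.17, 1.92], [-2.96, 2.96]. Speed limits (rad/s): [2.39, 2.39, 3.14, 3.14, 3.14, 3.14, 3.14].

### API

Orientations are given as a rotation vector (axis times angle).
In Python, from bench import r, imaging gives the robot as it stands.
- The arm moves only by the shell command python3 -m jog 'ROWS' [FORCE]. ROWS is text: rows parted by semicolons, each of 7 numbers parted by spaces: the turn, a rotation vector about the tool's x, y, z in degrees, then the shift along the tool's x, y, z in mm, then the opening, from 0 (shut) to 1 (fully open). A call has exactly 5 rows; each row shifts and turns the commanded pose from where the row before left it, along the tool's axes as they then stand; what a row does not reach is not made up. A row lasts 1/12 s, in which the tool goes at most 41.7 mm and 7.16 degrees, less where a joint would pass 70% of its speed; a pose out of reach is approached as far as the arm can. A call with a gripper value outside its range is refused whole. The fingers move at their own pace and stop on an object; FORCE is the grip in N (left out, the last holds). Time passes only in rows, so rows that do not move let the fingers close, or fill a call up. It gives the time, the measured TCP pose, the force and the opening at its end, in the units of the state.
- r.get_obs(): the state, without advancing time (a new reading comes with each control period).
- imaging.grab_frame(name): name is "scene" or "side" or "wrist"; returns a dict with "color" (400x640x3 uint8, red, green, blue), "z_map" (400x640 float32, m along the optical axis (not along the pixel's ray), 0 where there is no reading), "fx", "fy", "cx", "cy" (pixels), "k1" (the pictures are not rectified: a ray, as slopes to the right and down, at radius r is drawn at 1 + k1 r^2 times it, then the intrinsics apply), "world_to_cam" (4x4, takes a point from world to camera coordinates); the wrist camera has in their place "hand_eye" (4x4, takes a point from camera to tool coordinates, whose origin is the TCP and whose axes are the tool frame's). Camera axes: x right, y up, looking along -z (the intrinsics and any distortion apply to the point x, -y, -z); pixel columns grow to the right and rows downward; lengths in m; the calibration is good to about 2 mm. A picture is of the moment at which its call begins: read the wrist's pose just before it.
- r.hand_in(): hands the job in, once; it reports no verdict.
The state is a dict: "clock": time; "joints": joint angles; "qvel": joint speeds; "tau": joint torques, N m; "tcp_pos": TCP position; "orientation": TCP orientation; "contact_force": force on the tool from outside, world axes, zero at the start; "moment": the same for the moment, N m; "grip_width": finger opening in m.
Only numpy, scipy, OpenCV 4.12 (cv2) and the standard library are available. Lean on these libraries where they do the work, as an engineer would, in place of code of your own. Each camera call takes 0.05 s, during which the arm holds its last target.

## Working session

There is one attempt and no reset: what is moved stays moved. The work goes in short steps, Python scripts to look and compute and a shell command to move; the robot and the scene stay as the last step left them, time stands still between calls to the robot, and variables do not carry over. Pictures are saved under pics/ and viewed, and the job is handed in when it is done.

```bash
ls; mkdir -p pics
python3 - <<'E'
from bench import r, imaging
import cv2
o=r.get_obs()
for k,v in o.items(): print(k,v)
for n in ("scene","side","wrist"):
    f=imaging.grab_frame(n)
    cv2.imwrite(f"pics/{n}0.png",f["color"][:,:,::-1])
    print(n,f["fx"],f["fy"],f["cx"],f["cy"],f["k1"]); print(f.get("world_to_cam",f.get("hand_eye")))
E
```

```text
pics
clock 0.0
joints [-0.10809086  0.47781173  0.02236549  1.55643737 -0.01149246  1.10927604
 -0.08309026]
qvel [-4.66084047e-05 -1.08529630e-03  2.66255089e-03 -2.02650829e-04
  2.99842250e-04 -5.17296195e-04  1.26431856e-03]
tau [-5.45967814e-04 -5.96443820e+01  1.60769675e+00 -2.81194621e+01
  1.24063640e-02  9.39900521e-03  2.20753498e-05]
tcp_pos [ 6.74422701e-01 -3.80901028e-05  2.30324357e-01]
orientation [-1.57094860e+00  1.40952935e-03  1.41397229e-03]
contact_force [-0.41299733 -0.0957029   0.10219565]
moment [ 0.01410173 -0.01466582 -0.0262418 ]
grip_width 0.085585634236333
scene 427.48728382855643 427.48728382855643 321.44580252138405 201.80265663247457 -0.09940933943549628
[[ 0.62889869  0.77746612 -0.00573239 -0.34759535]
 [-0.5777233   0.47223383  0.66575596  0.17230084]
 [ 0.52030974 -0.41538132  0.74614753 -1.73500892]
 [ 0.          0.          0.          1.        ]]
side 379.5812712924711 379.5812712924711 320.23051083454055 202.31379949712158 -0.059455452105121945
[[-0.93854235 -0.34467761  0.0183194   0.48033222]
 [ 0.24859165 -0.63817707  0.72865096 -0.11821996]
 [-0.23945865  0.68842383  0.68464018 -1.02738667]
 [ 0.          0.          0.          1.        ]]
wrist 320.92587241575734 320.92587241575734 323.37300532057253 203.28966775545555 -0.057717222854031316
[[ 9.99999905e-01 -3.01256082e-04 -3.16175557e-04  8.17549322e-04]
 [-2.06144203e-04  3.12633387e-01 -9.49873846e-01 -1.42619424e-01]
 [ 3.85002308e-04  9.49873820e-01  3.12633295e-01  8.06259217e-02]
 [ 0.00000000e+00  0.00000000e+00  0.00000000e+00  1.00000000e+00]]
```

View pics/scene0.png

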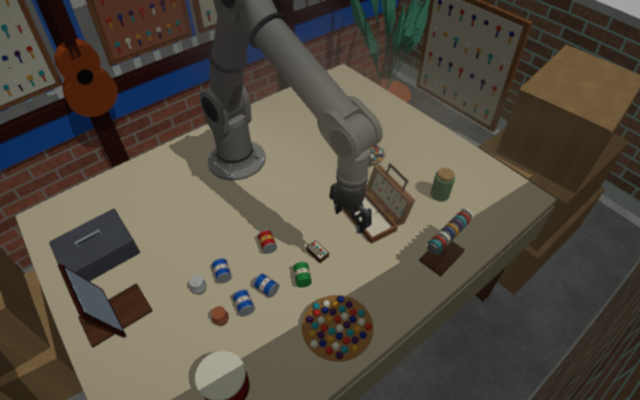

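View pics/side0.png

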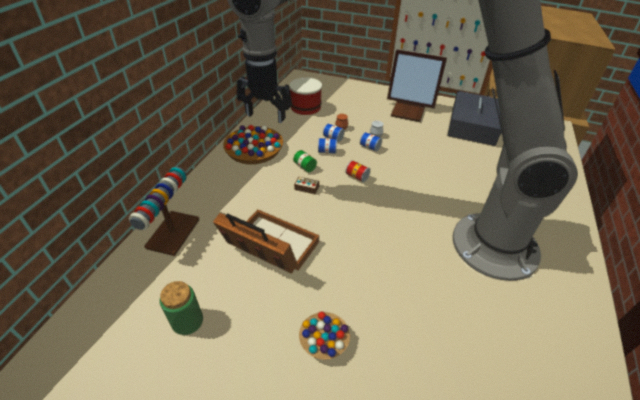

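View pics/wrist0.png

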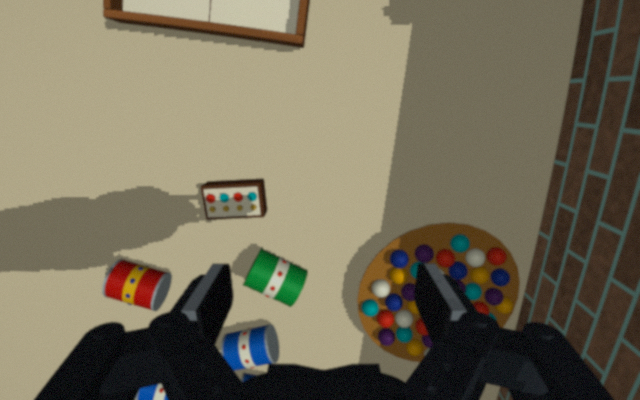

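```bash
cat > h.py <<'E'
from bench import r, imaging
import numpy as np, cv2
from scipy.spatial.transform import Rotation as Rn
def grab(n):
    o=r.get_obs(); f=imaging.grab_frame(n)
    if n=="wrist":
        T=np.eye(4); T[:3,:3]=Rn.from_rotvec(o["orientation"]).as_matrix(); T[:3,3]=o["tcp_pos"]
        f["c2w"]=T@f["hand_eye"]
    else: f["c2w"]=np.linalg.inv(f["world_to_cam"])
    f["K"]=np.array([[f["fx"],0,f["cx"]],[0,f["fy"],f["cy"]],[0,0,1]]); f["D"]=np.array([f["k1"],0,0,0,0.])
    return f
def rays(f):
    h,w=f["z_map"].shape
    u,v=np.meshgrid(np.arange(w),np.arange(h))
    p=np.stack([u,v],-1).reshape(-1,1,2).astype(np.float64)
    return cv2.undistortPoints(p,f["K"],f["D"]).reshape(h,w,2)
def cloud(f):
    s=rays(f); z=f["z_map"]
    P=np.stack([s[...,0]*z,-s[...,1]*z,-z],-1)
    W=P@f["c2w"][:3,:3].T+f["c2w"][:3,3]
    W[z<=0]=np.nan
    return W
def proj(f,pts):
    pts=np.atleast_2d(pts); w2c=np.linalg.inv(f["c2w"])
    q=pts@w2c[:3,:3].T+w2c[:3,3]; q=q*[1,-1,-1]
    p,_=cv2.projectPoints(q.reshape(-1,1,3),np.zeros(3),np.zeros(3),f["K"],f["D"]); return p.reshape(-1,2)
def save(f,name,crop=None,sc=1):
    im=f["color"][:,:,::-1]
    if crop: x0,y0,x1,y1=crop; im=im[y0:y1,x0:x1]
    im=cv2.resize(im,None,fx=sc,fy=sc,interpolation=cv2.INTER_CUBIC); cv2.imwrite("pics/"+name+".png",im)
E
python3 - <<'E'
from h import *
from scipy import ndimage
for n in ("scene","side"):
    f=grab(n); W=cloud(f); c=f["color"]; hsv=cv2.cvtColor(c,cv2.COLOR_RGB2HSV)
    reg=(W[...,0]>0.2)&(W[...,0]<1.15)&(np.abs(W[...,1])<0.7)&(W[...,2]>0.008)&(W[...,2]<0.3)
    lab,k=ndimage.label(reg)
    print(n)
    for i in range(1,k+1):
        m=lab==i
        if m.sum()<60: continue
        p=W[m]; ys,xs=np.nonzero(m)
        print(int(xs.mean()),int(ys.mean()),m.sum(),np.round(np.percentile(p,2,0),3),np.round(np.percentile(p,98,0),3),np.median(c[m],0))
f=grab("scene"); save(f,"s1",(170,130,470,370),2.6)
f=grab("side"); save(f,"d1",(130,90,410,350),2.2)
E
```

```text
scene
385 198 2711 [ 0.354 -0.006  0.009] [0.726 0.451 0.273] [87. 75. 59.]
442 183 594 [0.626 0.453 0.012] [0.688 0.513 0.117] [59.  70.  50.5]
339 206 146 [ 0.477 -0.012  0.01 ] [0.634 0.16  0.299] [33. 29. 22.]
446 243 1619 [0.809 0.181 0.01 ] [0.886 0.368 0.165] [49. 44. 40.]
266 240 322 [ 0.404 -0.173  0.012] [ 0.474 -0.118  0.054] [106.   74.   46.5]
317 250 282 [ 0.538 -0.054  0.01 ] [ 0.606 -0.012  0.03 ] [103.   96.5  81. ]
221 270 369 [ 0.413 -0.35   0.011] [ 0.479 -0.295  0.052] [ 72.  76. 104.]
301 273 374 [ 0.583 -0.163  0.012] [ 0.654 -0.102  0.052] [34.5 94.  48. ]
110 304 2595 [ 0.276 -0.699  0.011] [ 0.462 -0.564  0.194] [66. 49. 46.]
265 284 385 [ 0.547 -0.27   0.014] [ 0.611 -0.216  0.052] [ 69.  75. 106.]
197 284 244 [ 0.426 -0.43   0.016] [ 0.466 -0.388  0.055] [123.  125.5 122. ]
243 302 402 [ 0.553 -0.354  0.012] [ 0.619 -0.304  0.053] [ 71.   76.  105.5]
336 327 3742 [ 0.731 -0.254  0.026] [ 0.914 -0.068  0.049] [73. 52. 31.]
219 315 276 [ 0.559 -0.43   0.015] [ 0.603 -0.387  0.054] [113.  70.  45.]
222 376 2175 [ 0.706 -0.556  0.032] [ 0.823 -0.443  0.106] [1
[... 254 characters left out ...]
0.416  0.011] [ 0.612 -0.212  0.052] [ 90.5  89.  121. ]
372 136 461 [ 0.406 -0.418  0.012] [ 0.473 -0.292  0.052] [106. 114. 136.]
252 143 1783 [ 0.724 -0.245  0.014] [ 0.909 -0.063  0.05 ] [88. 60. 41.]
304 160 331 [ 0.578 -0.146  0.012] [ 0.65  -0.097  0.051] [ 42. 124.  53.]
357 170 355 [ 0.402 -0.156  0.01 ] [ 0.472 -0.113  0.051] [156.  80.  40.]
164 214 2805 [0.795 0.195 0.011] [0.878 0.378 0.164] [54. 38. 27.]
306 184 292 [ 0.534 -0.052  0.009] [ 0.602 -0.01   0.028] [123. 111.  82.]
266 238 3384 [0.463 0.144 0.008] [0.665 0.321 0.177] [94. 64. 37.]
180 307 1674 [0.617 0.465 0.012] [0.676 0.525 0.117] [64. 87. 52.]
324 334 1906 [0.3   0.376 0.03 ] [0.396 0.473 0.049] [137. 114.  81.]
```

View pics/s1.png

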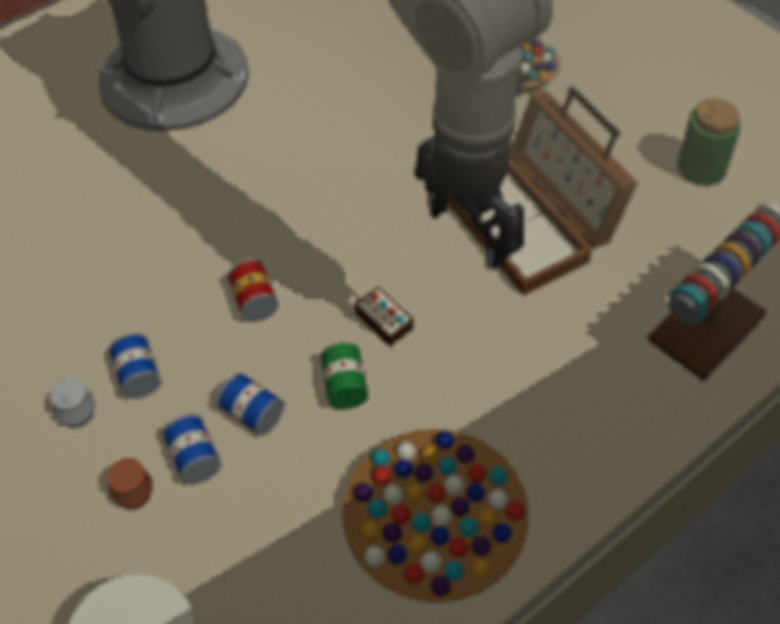

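View pics/d1.png

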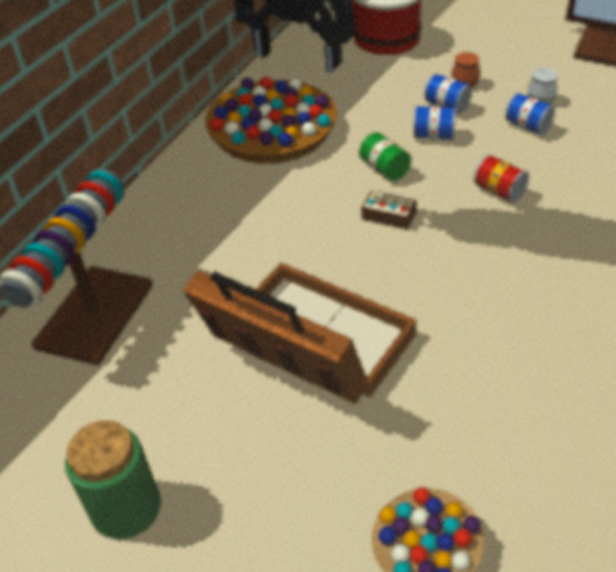

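```bash
cat > fit.py <<'E'
from h import *
from scipy.optimize import least_squares
def R2(a): return np.array([[np.cos(a),-np.sin(a)],[np.sin(a),np.cos(a)]])
def box(p,lo,hi):
    c=(np.array(lo)+hi)/2; h=(np.array(hi)-lo)/2
    q=np.abs(p-c)-h
    return np.linalg.norm(np.maximum(q,0),axis=-1)+np.minimum(q.max(-1),0)
def shell(p): # tray in case frame, m
    return np.maximum(box(p,[-.1,-.055,0],[.1,.055,.03]),-box(p,[-.092,-.047,.008],[.092,.047,.05]))
def cyl(p,R,L): # axis x
    a=np.abs(p[:,0])-L/2; b=np.hypot(p[:,1],p[:,2])-R
    q=np.stack([a,b],-1); return np.linalg.norm(np.maximum(q,0),axis=-1)+np.minimum(q.max(-1),0)
def local(P,x,y,z,a):
    q=P-[x,y,z]; q=q.copy(); q[:,:2]=q[:,:2]@R2(a); return q
def lidlocal(q,th):
    d=q-[0,.055,.03]
    c,s=np.cos(th),np.sin(th) # undo rotation by -th about x => rotate +th
    return np.stack([d[:,0],d[:,1]*c-d[:,2]*s,d[:,1]*s+d[:,2]*c],-1)+[0,.055,.03]
def lidsdf(l):
    m=l*[1,1,-1]+[0,0,.06]
    s=shell(m)
    for x in (-.078,-.026,.026,.078): s=np.minimum(s,box(l,[x-.009,-.03,.06],[x+.009,.03,.066]))
    h=l-[0,-.097,.045]; s=np.minimum(s,cyl(h,.005,.1))
    return s
def fit(fn,x0,P,sc=.003):
    best=least_squares(lambda v:fn(v,P),x0,loss='soft_l1',f_scale=sc,x_scale=np.where(np.arange(len(x0))<2,.01,.1))
    return best
def tin(v,P,z=.025): return cyl(local(P,v[0],v[1],z,v[2]),.025,.064)
def block(v,P): return box(local(P,v[0],v[1],0,v[2]),[-.035,-.021,0],[.035,.021,.024])
def case(v,P):
    q=local(P,v[0],v[1],0,v[2]); return np.minimum(shell(q),lidsdf(lidlocal(q,v[3])))
def near(W,x,y,rad,z0=.008,z1=.06):
    P=W.reshape(-1,3); P=P[~np.isnan(P[:,0])]
    return P[(np.hypot(P[:,0]-x,P[:,1]-y)<rad)&(P[:,2]>z0)&(P[:,2]<z1)]
def bestfit(fn,x,y,P,angs,extra=[]):
    return min((fit(fn,[x,y,a]+extra,P) for a in angs),key=lambda b:b.cost)
E
cat > all.py <<'E'
from fit import *
Ws={n:cloud(grab(n)) for n in ("scene","side")}
G={"red1":(.438,-.14),"blueA":(.446,-.322),"blueB":(.579,-.243),"blueC":(.585,-.33),"green":(.618,-.13),"block":(.570,-.032)}
for k,(x,y) in G.items():
    Ps=[near(W,x,y,.047) for W in Ws.values()]
    for P in Ps+[np.vstack(Ps)]:
        b=bestfit(block if k=="block" else tin,x,y,P,np.arange(4)*np.pi/4)
        print(k,len(P),np.round(b.x[:2]*1000,1),round(np.degrees(b.x[2]),1),"rms mm",round(1000*np.sqrt(np.mean(np.minimum(np.abs(b.fun),.01)**2)),2))
Ps=[]
for n,W in Ws.items():
    P=W.reshape(-1,3);P=P[~np.isnan(P[:,0])]
    P=P[(P[:,0]>.42)&(P[:,0]<.70)&(P[:,1]>.13)&(P[:,1]<.35)&(P[:,2]>.006)&(P[:,2]<.19)]
    Ps.append(P)
for P in [Ps[1],np.vstack(Ps)]:
    b=min((fit(case,[.565,.21,a,t],P) for a in (-.3,0,.3) for t in (1.8,2.)),key=lambda b:b.cost)
    print("case",len(P),np.round(b.x,4),np.median(np.abs(b.fun)))
E
python3 all.py
```

```text
red1 326 [ 437.8 -142.8] -17.3 rms mm 1.86
red1 353 [ 436.8 -144.9] 162.1 rms mm 1.55
red1 679 [ 437.3 -144.1] -17.4 rms mm 1.82
blueA 370 [ 443.2 -320.7] 163.4 rms mm 1.83
blueA 292 [ 440.2 -323.1] -15.3 rms mm 1.89
blueA 662 [ 442.  -322.2] -15.9 rms mm 2.11
blueB 388 [ 576.2 -240.7] 194.7 rms mm 1.74
blueB 271 [ 575.4 -241.4] 13.4 rms mm 1.8
blueB 659 [ 576.2 -240.9] 14.2 rms mm 1.78
blueC 399 [ 583.6 -326.9] 167.5 rms mm 1.74
blueC 271 [ 581.3 -329.5] -12.5 rms mm 1.88
blueC 670 [ 582.6 -328.2] 168.3 rms mm 2.02
green 370 [ 615.9 -129.9] 150.6 rms mm 1.6
green 328 [ 614.4 -131.2] -27.6 rms mm 1.5
green 698 [ 615.1 -130.6] -28.1 rms mm 1.65
block 273 [570.  -32.1] 2.7 rms mm 2.54
block 292 [569.4 -33. ] 183.2 rms mm 1.59
block 565 [569.8 -32.7] 2.9 rms mm 2.11
case 3742 [ 0.5631  0.2008 -0.1474  1.8414] 0.0005536435045827119
case 6327 [ 0.5633  0.2013 -0.146   1.836 ] 0.0008341306292974221
```

The one block is at scene (318,250), with nothing else like it. The blue tins are at (221,270), (265,284) and (243,302). The green one at (301,273) is the decoy. The one red tin is at (266,240), and the red drum at (222,376) and terracotta pot at (219,315) are not tins. Next I move over the block.

```bash
cat > go.py <<'E'
import sys
from h import *
# usage: go.py x y z(mm) yaw(deg) -> needed delta in tool axes for straight-down tool
o=r.get_obs(); R=Rn.from_rotvec(o["orientation"])
def goal(yaw): return Rn.from_euler('z',yaw,degrees=True)*Rn.from_rotvec([-np.pi/2,0,0])
if len(sys.argv)>4:
    t=np.array([float(v) for v in sys.argv[1:4]])/1000; yaw=float(sys.argv[4])
    d=(R.inv()).apply(t-o["tcp_pos"])*1000
    tr=np.degrees((R.inv()*goal(yaw)).as_rotvec())
    print("shift(now axes)",d.round(1),"turn",tr.round(2), "shift(goal axes)",(goal(yaw).inv().apply(t-o["tcp_pos"])*1000).round(1))
e=goal(0).inv()
y=np.degrees(np.arctan2(*R.apply([1,0,0])[[1,0]]))
print("t",round(o["clock"],2),"tcp",(o["tcp_pos"]*1000).round(1),"yaw",y.round(2),"tilt",np.degrees((R.inv()*goal(y)).as_rotvec()).round(2),"F",o["contact_force"].round(1),"w",(o["grip_width"]*1000).round(1),"j",o["joints"].round(2))
E
python3 -m jog '0 0 0 -35 0 -11 1; 0 0 0 -35 0 -11 1; 0 0 0 -35 0 -11 1; 0 7 0 0 0 0 1; 0 7 0 0 0 0 1' 30
python3 -m jog '0 7 0 0 0 0 1; 0 7 0 0 0 0 1; 0 7 0 0 0 0 1; 0 7 0 0 0 0 1; 0 7 0 0 0 0 1'
python3 -m jog '0 7 0 0 0 0 1; 0 7 0 0 0 0 1; 0 7 0 0 0 0 1; 0 7 0 0 0 0 1; 0 7 0 0 0 0 1'
python3 -m jog '0 3 0 0 0 0 1; 0 0 0 0 0 0 1; 0 0 0 0 0 0 1; 0 0 0 0 0 0 1; 0 0 0 0 0 0 1'
python3 go.py 569.8 -32.7 2 -87.1
python3 - <<'E'
from fit import *
f=grab("wrist"); save(f,"w1"); W=cloud(f); P=near(W,.570,-.033,.047)
b=bestfit(block,.57,-.033,P,np.arange(4)*np.pi/4); print(len(P),b.x[:2]*1000,np.degrees(b.x[2]),np.median(np.abs(b.fun)))
P=W.reshape(-1,3);P=P[~np.isnan(P[:,0])]; P=P[(np.abs(P[:,0]-.56)<.2)&(np.abs(P[:,1]-.22)<.2)&(P[:,2]>.006)&(P[:,2]<.19)]
print(len(P));
E
```

```text
clock: 0.87
tcp_pos: [0.5678, -0.0344, 0.2315]
orientation: [-1.562, 0.198, -0.197]
contact_force: [0.1, 0.8, 0.2]
grip_width: 0.0852
clock: 1.28
tcp_pos: [0.5701, -0.033, 0.2315]
orientation: [-1.464, 0.672, -0.673]
contact_force: [0.7, 0.9, -0.3]
grip_width: 0.0854
clock: 1.7
tcp_pos: [0.57, -0.033, 0.2314]
orientation: [-1.254, 1.136, -1.136]
contact_force: [0.0, 0.4, 0.6]
grip_width: 0.0855
clock: 2.12
tcp_pos: [0.57, -0.033, 0.2314]
orientation: [-1.234, 1.17, -1.17]
contact_force: [0.5, -0.1, 0.6]
grip_width: 0.0859
shift(now axes) [ -0.3 229.4  -0.3] turn [-0.01  0.17 -0.  ] shift(goal axes) [-3.000e-01  2.294e+02 -2.000e-01]
2315 [569.66506856 -32.93899867] 182.55693681398736 0.0007239301501606107
31242Traceback (most recent call last):
  File "go.py", line 13, in <module>
    print("t",round(o["clock"],2),"tcp",(o["tcp_pos"]*1000).round(1),"yaw",y.round(2),"tilt",np.degrees((R.inv()*goal(y)).as_rotvec()).round(2),"F",o["contact_force"].round(1),"w",(o["grip_width"]*1000).round(1),"j",o["joints"].round(2))
                                                                                                                                                                                    ^^^^^^^^^^^^^^^^^^^^^^^^^^^^
AttributeError: 'float' object has no attribute 'round'
```

View pics/w1.png

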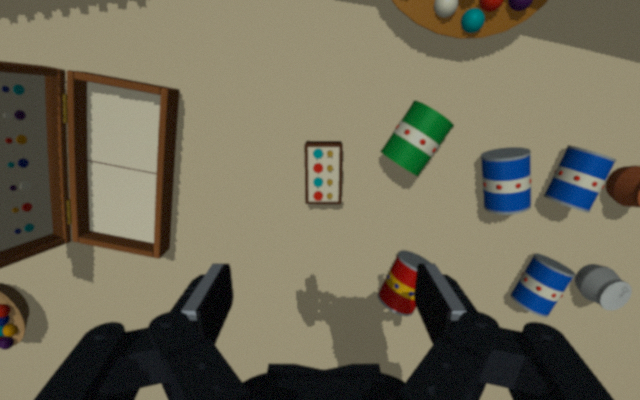

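The wrist view shows the block at (323,172), midway between the fingers. The tray at (125,165) is empty. Now descend and grip.

```bash
sed -i 's/(o\["grip_width"\]\*1000).round(1)/round(o["grip_width"]*1000,1)/' go.py
python3 -m jog '0 0 0 0 40 0 1; 0 0 0 0 40 0 1; 0 0 0 0 40 0 1; 0 0 0 0 40 0 1; 0 0 0 0 35 0 1'
python3 -m jog '0 0 0 0 20 0 1; 0 0 0 0 12 0 1; 0 0 0 0 0 0 0.7; 0 0 0 0 0 0 0.4; 0 0 0 0 0 0 0.3' 40
python3 -m jog '0 0 0 0 0 0 0; 0 0 0 0 0 0 0; 0 0 0 0 0 0 0; 0 0 0 0 0 0 0; 0 0 0 0 0 0 0' 40
python3 go.py 569.8 -32.7 2 -87.1
```

```text
clock: 2.58
tcp_pos: [0.5694, -0.0329, 0.0341]
orientation: [-1.234, 1.17, -1.17]
contact_force: [1.0, 0.6, -0.1]
grip_width: 0.0854
clock: 3.0
tcp_pos: [0.5714, -0.0331, 0.0059]
orientation: [-1.231, 1.169, -1.172]
contact_force: [0.3, -0.4, 0.8]
grip_width: 0.0519
clock: 3.42
tcp_pos: [0.5717, -0.0331, 0.0063]
orientation: [-1.231, 1.168, -1.172]
contact_force: [-0.7, -0.2, 7.8]
grip_width: 0.0413
shift(now axes) [-0.5  4.3 -1.9] turn [-0.21  0.09 -0.  ] shift(goal axes) [-0.5  4.3 -1.8]
t 3.42 tcp [571.7 -33.1   6.3] yaw -87.01 tilt [-0.21 -0.   -0.  ] F [-0.7 -0.2  7.8] w 41.3 j [-0.21  0.62  0.2   1.97 -0.22  0.57 -1.38]
```

```bash
python3 -m jog '0 0 0 0 -15 0 0; 0 0 0 0 -30 0 0; 0 0 0 0 -30 0 0; 0 0 0 0 -25 0 0; 0 0 0 0 0 0 0'
python3 go.py 564.6 197 106 -98.4
```

```text
clock: 3.83
tcp_pos: [0.5737, -0.0332, 0.1102]
orientation: [-1.226, 1.164, -1.175]
contact_force: [1.3, 0.3, -1.0]
grip_width: 0.0407
shift(now axes) [-230.3    4.3    2.9] turn [-0.56 11.38 -0.07] shift(goal axes) [-226.4    4.2  -42.6]
t 3.83 tcp [573.7 -33.2 110.2] yaw -87.02 tilt [-0.56 -0.   -0.02] F [ 1.3  0.3 -1. ] w 40.7 j [-0.25  0.46  0.26  1.93 -0.17  0.76 -1.42]
```

```bash
python3 -m jog '0 0 0 -38 0 0 0; 0 0 0 -38 0 0 0; 0 0 0 -38 0 0 0; 0 0 0 -38 0 0 0; 0 0 0 -38 0 0 0'
python3 -m jog '0 0 0 -38 0 3 0; 0 6 0 0 0 0 0; 0 5.4 0 0 0 0 0; 0 0 0 0 0 0 0; 0 0 0 0 0 0 0'
python3 go.py 564.6 197 106 -98.4
python3 - <<'E'
from fit import *
f=grab("wrist"); save(f,"w2"); W=cloud(f)
P=W.reshape(-1,3);P=P[~np.isnan(P[:,0])]
q=local(P,.5633,.2013,0,-.146); P=P[(np.abs(q[:,0])<.13)&(q[:,1]>-.07)&(q[:,2]>.012)&(q[:,2]<.04)&(q[:,1]<.06)]
s=shell(local(P,.5633,.2013,0,-.146)); P=P[np.abs(s)<.01]
b=fit(lambda v,P:shell(local(P,v[0],v[1],0,v[2])),[.5633,.2013,-.146],P); print(len(P),b.x,np.median(np.abs(b.fun)))
E
```

```text
clock: 4.25
tcp_pos: [0.5596, 0.1586, 0.1047]
orientation: [-1.233, 1.17, -1.171]
contact_force: [1.1, 0.4, -0.7]
grip_width: 0.0408
clock: 4.67
tcp_pos: [0.5609, 0.1947, 0.1044]
orientation: [-1.138, 1.314, -1.315]
contact_force: [-0.0, -0.4, -1.1]
grip_width: 0.0408
shift(now axes) [-2.8 -1.6  3.3] turn [-0.02  0.16  0.02] shift(goal axes) [-2.8 -1.6  3.3]
t 4.67 tcp [560.9 194.7 104.4] yaw -98.24 tilt [-0.02  0.    0.02] F [-0.  -0.4 -1.1] w 40.8 j [-0.65  0.5   0.28  1.88 -0.19  0.79 -1.98]
10471 [ 0.56322395  0.20227145 -0.14871222] 0.0006044964285712717
```

View pics/w2.png

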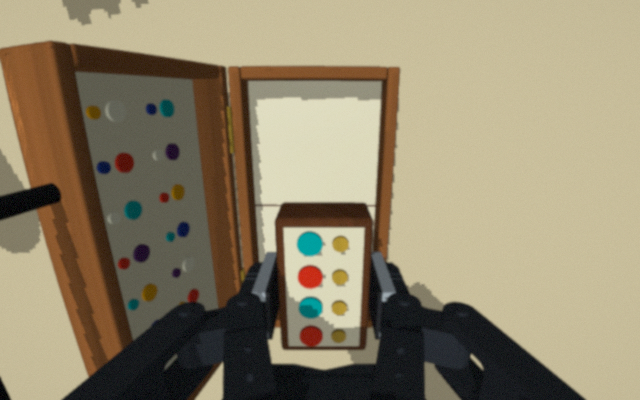

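The block is held square between the fingers (325,290) over the tray (315,190), and the lid is clear on the left.

```bash
python3 -m jog '0 0 0 -3 0 3 0; 0 0 0 0 30 0 0; 0 0 0 0 25 0 0; 0 0 0 0 20 0 0; 0 0 0 0 0 0 0'
python3 go.py 564.6 197 15 -98.4
```

```text
clock: 5.13
tcp_pos: [0.562, 0.1961, 0.0257]
orientation: [-1.143, 1.319, -1.315]
contact_force: [-0.5, 0.7, -2.0]
grip_width: 0.0409
shift(now axes) [-1.3 10.6  2.5] turn [0.32 0.04 0.19] shift(goal axes) [-1.3 10.7  2.4]
t 5.13 tcp [562.  196.1  25.7] yaw -98.36 tilt [ 0.32 -0.    0.19] F [-0.5  0.7 -2. ] w 40.9 j [-0.62  0.62  0.24  1.9  -0.23  0.65 -1.95]
```

```bash
python3 -m jog '0 0 0 -1 6 0 0; 0 0 0 0 4 0 0; 0 0 0 0 0 0 0; 0 0 0 0 0 0 0; 0 0 0 0 0 0 0'
python3 go.py 564.6 197 15 -98.4
python3 -m jog '0 0 0 0 0 0 0.55; 0 0 0 0 0 0 0.62; 0 0 0 0 0 0 0.62; 0 0 0 0 0 0 0.62; 0 0 0 0 0 0 0.62'
python3 -m jog '0 0 0 0 -15 0 0.62; 0 0 0 0 -35 0 0.62; 0 0 0 0 -35 0 0.62; 0 0 0 0 -35 0 1; 0 0 0 0 0 0 1'
python3 -m jog '0 0 0 0 -40 0 1; 0 0 0 0 -20 0 1; 0 0 0 0 0 0 1; 0 0 0 0 0 0 1; 0 0 0 0 0 0 1'
python3 go.py 564.6 197 15 -98.4
python3 - <<'E'
from fit import *
f=grab("wrist"); save(f,"w3"); W=cloud(f)
P=near(W,.563,.198,.048,.014,.05)
fn=lambda v,P: box(local(P,v[0],v[1],.008,v[2]),[-.035,-.021,0],[.035,.021,.024])
b=bestfit(fn,.563,.198,P,[-.15]); print(len(P),b.x,np.median(np.abs(b.fun)), np.percentile(P[:,2],[50,90,98]))
E
```

```text
clock: 5.55
tcp_pos: [0.5653, 0.1986, 0.0203]
orientation: [-1.135, 1.316, -1.316]
contact_force: [-0.1, 0.2, -0.6]
grip_width: 0.0408
shift(now axes) [ 1.7  5.3 -0.5] turn [-0.08 -0.   -0.05] shift(goal axes) [ 1.6  5.3 -0.5]
t 5.55 tcp [565.3 198.6  20.3] yaw -98.4 tilt [-0.08 -0.   -0.05] F [-0.1  0.2 -0.6] w 40.8 j [-0.62  0.63  0.24  1.9  -0.24  0.63 -1.95]
clock: 5.97
tcp_pos: [0.5647, 0.1984, 0.0194]
orientation: [-1.136, 1.316, -1.316]
contact_force: [0.6, -1.0, -0.1]
grip_width: 0.0531
clock: 6.38
tcp_pos: [0.5688, 0.1995, 0.1463]
orientation: [-1.125, 1.312, -1.317]
contact_force: [1.8, 0.0, 0.9]
grip_width: 0.0754
clock: 6.8
tcp_pos: [0.564, 0.1983, 0.1985]
orientation: [-1.137, 1.317, -1.316]
contact_force: [0.7, 0.9, -1.1]
grip_width: 0.0858
shift(now axes) [  1.1 183.5   0.9] turn [0.06 0.01 0.03] shift(goal axes) [  1.2 183.5   0.7]
t 6.8 tcp [564.  198.3 198.5] yaw -98.39 tilt [ 0.06 -0.    0.03] F [ 0.7  0.9 -1.1] w 85.8 j [-0.69  0.39  0.32  1.8  -0.15  0.98 -2.03]
3144 [ 0.56301159  0.19392414 -0.11536967] 0.0009497085716416442 [0.03245319 0.03418475 0.03508106]
```

View pics/w3.png

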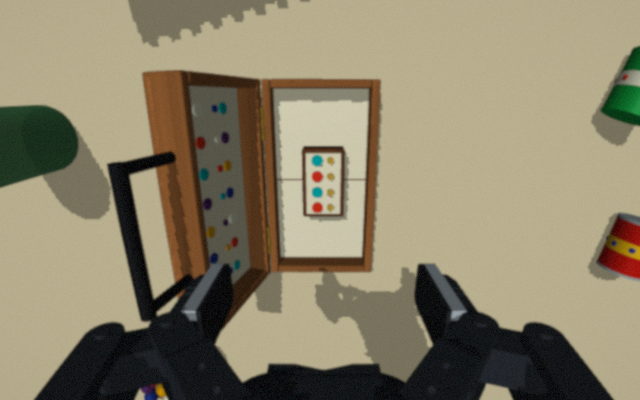

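The block lies flat mid-tray at (323,180), with its top at about 32 mm. The handle bar is at (130,240). I measure the handle next.

```bash
cat > lid.py <<'E'
from fit import *
import sys
C=np.array([.5632,.202,-.1475])
def lidang(names,t0):
    Ps=[]
    for n in names:
        W=cloud(grab(n)); P=W.reshape(-1,3);P=P[~np.isnan(P[:,0])]
        q=local(P,C[0],C[1],0,C[2]); q=q[(np.abs(q[:,0])<.098)&(q[:,2]>.035)&(q[:,2]<.22)]
        l=lidlocal(q,t0); q=q[(np.abs(lidsdf(l))<.02)&(l[:,1]<0.03)]
        Ps.append(q)
        if len(q)>100:
            b=least_squares(lambda v:lidsdf(lidlocal(q,v[0])),[t0],loss='soft_l1',f_scale=.002); print(n,len(q),b.x,np.median(np.abs(b.fun)))
    q=np.vstack(Ps); b=least_squares(lambda v:lidsdf(lidlocal(q,v[0])),[t0],loss='soft_l1',f_scale=.002); return b.x[0]
def c2w(p): # case mm -> world mm
    p=np.array(p,float); w=p.copy(); w[:2]=R2(C[2])@p[:2]+C[:2]*1000; return w
def bar(th):
    y,z=-152,15; return c2w([0,55+y*np.cos(th)+z*np.sin(th),30-y*np.sin(th)+z*np.cos(th)])
E
python3 - <<'E'
from lid import *
th=lidang(["side","wrist"],1.837); print(th,bar(th).round(1))
# direct bar points from wrist
W=cloud(grab("wrist")); f=None
q=W.reshape(-1,3);q=q[~np.isnan(q[:,0])]; b=bar(th)/1000
l=local(q,C[0],C[1],0,C[2]); m=(np.abs(l[:,0])<.035)&(np.linalg.norm((q-b)[:,1:],axis=1)<.02)
print(m.sum(), (q[m].mean(0)*1000).round(1),(np.percentile(q[m],[2,98],axis=0)*1000).round(1))
E
python3 go.py 578.7 309 250 -98.4
```

```text
side 1907 [1.82881076] 0.0006160942264615554
wrist 20119 [1.82998846] 0.0007022152204821039
1.829876914351442 [579.1 309.3 173.1]
2140 [580.9 307.9 175.8] [[546.  301.2 170.9]
 [612.4 316.1 178.3]]
shift(now axes) [-111.8  -52.1   -1.7] turn [0.1  0.   0.08] shift(goal axes) [-111.8  -52.    -1.6]
t 7.0 tcp [564.  198.1 198. ] yaw -98.4 tilt [ 0.1  -0.    0.08] F [ 0.3 -1.2 -0.1] w 85.6 j [-0.69  0.4   0.32  1.8  -0.15  0.98 -2.03]
```

```bash
python3 -m jog '0 0 0 0 -40 0 1; 0 0 0 0 -15 0 1; 0 0 0 -38 0 0 1; 0 0 0 -38 0 0 1; 0 0 0 -36 0 -2 1'
python3 -m jog '0 0 0 0 0 0 1; 0 0 0 0 30 0 1; 0 0 0 0 30 0 1; 0 0 0 0 20 0 1; 0 0 0 0 0 0 1'
python3 go.py 579 309.3 155 -98.4
```

```text
clock: 7.42
tcp_pos: [0.5795, 0.3106, 0.2543]
orientation: [-1.135, 1.317, -1.317]
contact_force: [0.6, 0.6, -0.4]
grip_width: 0.0855
clock: 7.83
tcp_pos: [0.5757, 0.3078, 0.1685]
orientation: [-1.147, 1.319, -1.317]
contact_force: [-0.9, 0.1, 0.0]
grip_width: 0.0851
shift(now axes) [-2.1 13.5  3.1] turn [0.41 0.02 0.38] shift(goal axes) [-2.  13.5  3. ]
t 7.83 tcp [575.7 307.8 168.5] yaw -98.37 tilt [ 0.41 -0.    0.38] F [-0.9  0.1  0. ] w 85.1 j [-0.79  0.52  0.28  1.68 -0.17  0.98 -2.16]
```

```bash
python3 -m jog '0 0 0 -1 12 1 1; 0 0 0 0 0 0 0.5; 0 0 0 0 0 0 0.3; 0 0 0 0 0 0 0; 0 0 0 0 0 0 0' 30
python3 -m jog '0 0 0 0 0 0 0; 0 0 0 0 0 0 0; 0 0 0 0 0 0 0; 0 0 0 0 0 0 0; 0 0 0 0 0 0 0'
python3 go.py 579 309.3 155 -98.4
python3 - <<'E'
from lid import *
save(grab("side"),"d3",(170,150,370,330),3)
print(lidang(["side"],1.83))
E
```

```text
clock: 8.25
tcp_pos: [0.5809, 0.3106, 0.1636]
orientation: [-1.134, 1.316, -1.316]
contact_force: [-0.1, 0.0, 1.1]
grip_width: 0.039
clock: 8.67
tcp_pos: [0.5804, 0.3105, 0.1629]
orientation: [-1.135, 1.316, -1.316]
contact_force: [-1.0, 0.3, 4.4]
grip_width: 0.0086
shift(now axes) [ 1.4  7.9 -1.2] turn [-0.04 -0.   -0.04] shift(goal axes) [ 1.4  7.9 -1.2]
t 8.67 tcp [580.4 310.5 162.9] yaw -98.4 tilt [-0.04 -0.   -0.04] F [-1.   0.3  4.4] w 8.6 j [-0.79  0.53  0.28  1.68 -0.17  0.96 -2.16]
side 1821 [1.83593086] 0.0006596532591702925
1.8359308615427696
```

View pics/d3.png

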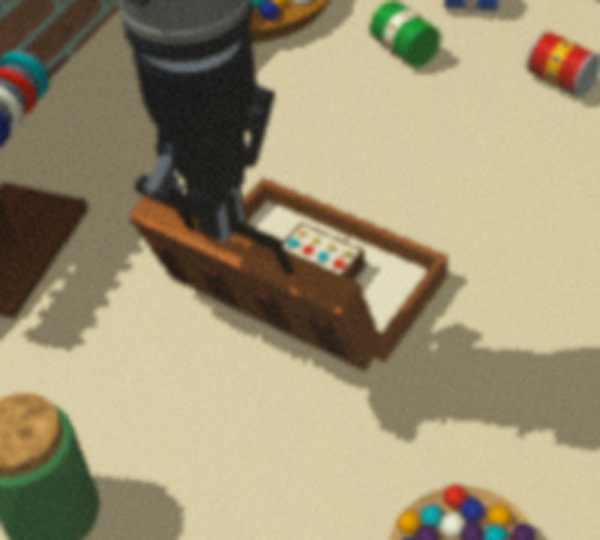

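```bash
python3 -m jog '0 0 0 0 0 0 0.3; 0 0 0 0 0 0 0.3; 0 0 0 1 4 0 0.3; 0 0 0 0 4 0 0.3; 0 0 0 0 0 0 0'
python3 -m jog '0 0 0 0 0 0 0; 0 0 0 0 0 0 0; 0 0 0 0 0 0 0; 0 0 0 0 0 0 0; 0 0 0 0 0 0 0' 30
python3 - <<'E'
from lid import *
o=r.get_obs(); t=o["tcp_pos"]*1000
Rm=Rn.from_rotvec(o["orientation"])
th0=1.833; off=t-bar(th0); print("off",off)
cur=t
prev=bar(th0)
for i in range(1,23):
    th=th0*(1-i/22); b=bar(th); print(i,round(th,3),Rm.inv().apply(b-prev).round(1)); prev=b
E
python3 go.py 579 309.3 155 -98.4
```

```text
clock: 9.18
tcp_pos: [0.5792, 0.3088, 0.1528]
orientation: [-1.139, 1.317, -1.317]
contact_force: [-0.1, -0.3, -0.0]
grip_width: 0.0145
clock: 9.6
tcp_pos: [0.5794, 0.309, 0.1536]
orientation: [-1.138, 1.317, -1.316]
contact_force: [-0.5, 0.2, -8.7]
grip_width: 0.0089
off [  0.18177809  -0.65812765 -19.36577163]
1 1.75 [12.1 -4.  -0. ]
2 1.666 [12.4 -3.  -0. ]
3 1.583 [12.6 -1.9 -0. ]
4 1.5 [12.7 -0.9 -0. ]
5 1.416 [12.7  0.2 -0. ]
6 1.333 [12.7  1.3 -0. ]
7 1.25 [12.5  2.3 -0. ]
8 1.166 [12.3  3.3 -0. ]
9 1.083 [12.   4.3 -0. ]
10 1.0 [11.6  5.3 -0. ]
11 0.916 [11.1  6.3 -0. ]
12 0.833 [10.5  7.2 -0. ]
13 0.75 [ 9.9  8.  -0. ]
14 0.667 [9.2 8.8 0. ]
15 0.583 [8.4 9.5 0. ]
16 0.5 [ 7.6 10.2  0. ]
17 0.417 [ 6.7 10.8  0. ]
18 0.333 [ 5.8 11.3  0. ]
19 0.25 [ 4.8 11.8  0. ]
20 0.167 [ 3.8 12.1  0. ]
21 0.083 [ 2.8 12.4  0. ]
22 0.0 [ 1.8 12.6  0. ]
shift(now axes) [-0.2 -1.4 -0.4] turn [0.07 0.01 0.06] shift(goal axes) [-0.2 -1.4 -0.4]
t 9.6 tcp [579.4 309.  153.6] yaw -98.39 tilt [ 0.07 -0.    0.06] F [-0.5  0.2 -8.7] w 8.9 j [-0.78  0.54  0.28  1.69 -0.17  0.95 -2.16]
```

```bash
python3 -m jog '0 0 0 12 -4 0 0; 0 0 0 12.4 -3 0 0; 0 0 0 12.6 -2 0 0; 0 0 0 12.7 -0.9 0 0; 0 0 0 12.7 0 0 0'
python3 - <<'E'
from lid import *
t=r.get_obs()["tcp_pos"]*1000
q=R2(C[2]).T@(t[:2]-C[:2]*1000); y,z=q[1]-55,t[2]+19.4-30; print(q,"radius",np.hypot(y,z),"theta",np.pi-np.arctan2(z,y)+np.arctan2(15,152))
E
```

```text
clock: 10.02
tcp_pos: [0.5702, 0.2472, 0.165]
orientation: [-1.135, 1.317, -1.315]
contact_force: [-1.1, 4.8, -7.4]
grip_width: 0.0088
[ 0.29930088 45.69601244] radius 154.66138403223502 theta 1.608968558974292
```

```bash
python3 -m jog '0 0 0 12.7 1.3 0 0; 0 0 0 12.5 2.3 0 0; 0 0 0 12.3 3.3 0 0; 0 0 0 12 4.3 0 0; 0 0 0 11.6 5.3 0 0'
cat > lt.py <<'E'
from lid import *
t=r.get_obs()["tcp_pos"]*1000
q=R2(C[2]).T@(t[:2]-C[:2]*1000); y,z=q[1]-55,t[2]+19.4-30; print(q,"radius",np.hypot(y,z),"theta",np.pi-np.arctan2(z,y)-np.arctan2(15,152))
E
python3 lt.py
python3 -m jog '0 0 0 11.1 6.3 0 0; 0 0 0 10.5 7.2 0 0; 0 0 0 9.9 8 0 0; 0 0 0 9.2 8.8 0 0; 0 0 0 8.4 9.5 0 0'
python3 lt.py
```

```text
clock: 10.43
tcp_pos: [0.5616, 0.1867, 0.1491]
orientation: [-1.134, 1.317, -1.315]
contact_force: [-3.0, 1.4, 4.4]
grip_width: 0.0086
[  0.69342095 -15.34746862] radius 155.37184187552182 theta 1.0025627627815974
clock: 10.85
tcp_pos: [0.5549, 0.1375, 0.1085]
orientation: [-1.134, 1.316, -1.317]
contact_force: [-2.7, 2.2, 1.8]
grip_width: 0.0086
[  1.24718865 -65.04535057] radius 154.90818223388408 theta 0.585802236980433
```

```bash
python3 -m jog '0 0 0 7.6 10.2 0 0; 0 0 0 6.7 10.8 0 0; 0 0 0 5.8 11.3 0 0; 0 0 0 4.8 11.8 0 0; 0 0 0 3.8 12.1 0 0'
python3 lt.py
python3 -m jog '0 0 0 2 8 0 0; 0 0 0 1 8 0 0; 0 0 0 0.8 5 0 0; 0 0 0 0 2 0 0; 0 0 0 0 0 0 0'
python3 lt.py; python3 go.py
```

```text
clock: 11.27
tcp_pos: [0.5509, 0.1091, 0.0507]
orientation: [-1.136, 1.316, -1.317]
contact_force: [-2.4, 2.5, 3.8]
grip_width: 0.0091
[  1.51004899 -93.67864302] radius 153.98741699930977 theta 0.16497933214549068
clock: 11.68
tcp_pos: [0.5502, 0.1052, 0.0282]
orientation: [-1.137, 1.316, -1.318]
contact_force: [1.0, -3.6, -2.1]
grip_width: 0.0086
[  1.40539526 -97.62883667] radius 153.6365842680964 theta 0.016233386157402024
t 11.68 tcp [550.2 105.2  28.2] yaw -98.44 tilt [-0.02  0.    0.08] F [ 1.  -3.6 -2.1] w 8.6 j [-0.49  0.58  0.24  1.99 -0.23  0.6  -1.81]
```

Nearly shut. I press the last couple of millimetres in small steps and watch the force.

```bash
python3 -m jog '0 0 0 0 1.5 0 0; 0 0 0 0 1 0 0; 0 0 0 0 1 0 0; 0 0 0 0 0 0 0; 0 0 0 0 0 0 0'
python3 lt.py
python3 -c "
from lid import *
print(lidang(['side'],.02))"
```

```text
clock: 12.1
tcp_pos: [0.5504, 0.1051, 0.0265]
orientation: [-1.136, 1.316, -1.318]
contact_force: [-3.1, -5.3, 11.6]
grip_width: 0.0092
[  1.5524933  -97.74586837] radius 153.57407518343697 theta 0.005535537696081755
side 1979 [0.00044463] 0.000880841201900906
0.00044462842191930085
```

```bash
python3 -m jog '0 0 0 0 1.5 0 0; 0 0 0 0 1 0 0; 0 0 0 0 0 0 0; 0 0 0 0 0 0 0; 0 0 0 0 0 0 0'
python3 lt.py
python3 -m jog '0 0 0 0 0 0 0.45; 0 0 0 0 0 0 0.45; 0 0 0 0 0 0 0.45; 0 0 0 0 -20 0 0.45; 0 0 0 0 -35 0 0.45'
python3 -m jog '0 0 0 0 -40 0 0.6; 0 0 0 0 -40 0 1; 0 0 0 0 -40 0 1; 0 0 0 0 0 0 1; 0 0 0 0 0 0 1'
python3 go.py 582 -328 230 -12
python3 - <<'E'
from lid import *
save(grab("wrist"),"w4"); save(grab("side"),"d4",(170,150,370,330),3)
print(lidang(["side","wrist"],.0))
P=[]
W=cloud(grab("wrist")).reshape(-1,3); W=W[~np.isnan(W[:,0])]
q=local(W,C[0],C[1],0,C[2]); q=W[(np.abs(q[:,0])<.12)&(np.abs(q[:,1])<.075)&(q[:,2]>.012)&(q[:,2]<.08)]
fn=lambda v,P:(lambda l:np.minimum(box(l,[-.1,-.055,0],[.1,.055,.06]),lidsdf(l)))(local(P,v[0],v[1],0,v[2]))
b=fit(fn,C,q); print(b.x,np.median(np.abs(b.fun)))
E
```

```text
clock: 12.57
tcp_pos: [0.5506, 0.105, 0.0258]
orientation: [-1.135, 1.317, -1.318]
contact_force: [-9.3, -6.9, 32.0]
grip_width: 0.0092
[  1.77946357 -97.75001465] radius 153.50690361544417 theta 0.0009792147495935322
clock: 12.98
tcp_pos: [0.547, 0.1065, 0.0749]
orientation: [-1.144, 1.32, -1.314]
contact_force: [0.8, 1.4, 0.8]
grip_width: 0.0381
clock: 13.4
tcp_pos: [0.5516, 0.1075, 0.2001]
orientation: [-1.131, 1.313, -1.316]
contact_force: [-0.0, -0.5, -0.8]
grip_width: 0.0856
shift(now axes) [426.4 -30.8  93.4] turn [-3.500e-01 -8.635e+01  6.000e-02] shift(goal axes) [ 120.3  -29.9 -419.7]
t 13.4 tcp [551.6 107.5 200.1] yaw -98.35 tilt [-0.26 -0.   -0.18] F [-0.  -0.5 -0.8] w 85.6 j [-0.57  0.33  0.33  1.88 -0.13  0.94 -1.89]
side 1952 [-0.00104813] 0.000873630312414532
wrist 21460 [-0.00024014] 0.00045531215279330864
-0.0002901824663587129
[ 0.56298514  0.20090767 -0.14571389] 0.0004890560440151681
```

View pics/d4.png

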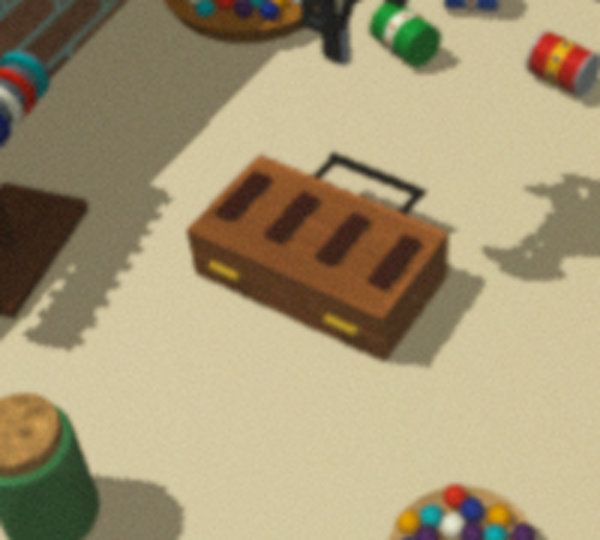

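View pics/w4.png

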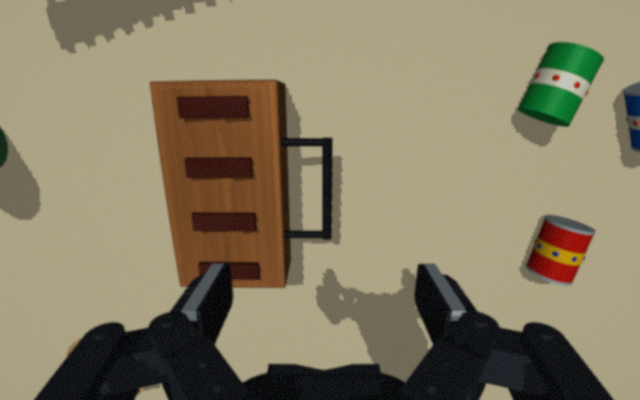

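The case is shut: the lid fit gives about 0 rad, and the side view shows the halves meeting. Next is the blue tin at (576,-241).

```bash
sed -i 's/^C=.*/C=np.array([.5631,.2014,-.1465])/' lid.py; 
python3 go.py 576 -241 200 14.2
```

```text
shift(now axes) [339.7  -3.7  77.3] turn [ 1.9000e-01 -1.1258e+02 -1.0000e-01] shift(goal axes) [ -59.    -4.  -343.4]
t 13.65 tcp [549.  106.4 196. ] yaw -98.38 tilt [ 0.16 -0.    0.09] F [0.4 0.1 0.1] w 85.2 j [-0.57  0.34  0.33  1.89 -0.13  0.94 -1.89]
```

```bash
python3 -m jog '0 0 0 38 0 8 1; 0 0 0 38 0 8 1; 0 0 0 38 0 8 1; 0 0 0 38 0 8 1; 0 0 0 38 0 9 1'
python3 -m jog '0 0 0 38 0 9 1; 0 0 0 38 0 9 1; 0 0 0 38 0 9 1; 0 0 0 36 0 9 1; 0 -7 0 0 0 0 1'
python3 -m jog '0 -7 0 0 0 0 1; 0 -7 0 0 0 0 1; 0 -7 0 0 0 0 1; 0 -7 0 0 0 0 1; 0 -7 0 0 0 0 1'
python3 -m jog '0 -7 0 0 0 0 1; 0 -7 0 0 0 0 1; 0 -7 0 0 0 0 1; 0 -7 0 0 0 0 1; 0 -7 0 0 0 0 1'
python3 -m jog '0 -7 0 0 0 0 1; 0 -7 0 0 0 0 1; 0 -7 0 0 0 0 1; 0 -7 0 0 0 0 1; 0 -7 0 0 0 0 1'
python3 go.py 576 -241 200 14.2
python3 - <<'E'
from fit import *
f=grab("wrist"); save(f,"w5"); W=cloud(f)
for n,x,y in (("A",.442,-.322),("B",.576,-.241),("C",.5825,-.328),("red",.437,-.144)):
    P=near(W,x,y,.045)
    if len(P)<200: continue
    b=bestfit(tin,x,y,P,np.arange(4)*np.pi/4); print(n,len(P),(b.x[:2]*1000).round(1),np.degrees(b.x[2]).round(1)%180,np.median(np.abs(b.fun)))
E
```

```text
clock: 14.07
tcp_pos: [0.5619, -0.0892, 0.1965]
orientation: [-1.138, 1.318, -1.315]
contact_force: [0.2, 0.3, -0.9]
grip_width: 0.0854
clock: 14.48
tcp_pos: [0.5743, -0.2508, 0.1966]
orientation: [-1.198, 1.234, -1.238]
contact_force: [-0.6, -1.6, 0.6]
grip_width: 0.0854
clock: 14.9
tcp_pos: [0.5759, -0.241, 0.196]
orientation: [-1.433, 0.765, -0.761]
contact_force: [-0.6, 0.6, 0.4]
grip_width: 0.0854
clock: 15.32
tcp_pos: [0.5758, -0.2409, 0.196]
orientation: [-1.551, 0.29, -0.286]
contact_force: [-0.1, 0.4, 0.3]
grip_width: 0.0853
clock: 15.73
tcp_pos: [0.5759, -0.2409, 0.196]
orientation: [-1.561, -0.189, 0.193]
contact_force: [0.4, 0.1, 0.0]
grip_width: 0.0851
shift(now axes) [ 0.1 -4.  -0.1] turn [-0.09 -0.26 -0.13] shift(goal axes) [ 0.1 -4.  -0.1]
t 15.73 tcp [ 575.9 -240.9  196. ] yaw 13.94 tilt [-0.09 -0.   -0.13] F [0.4 0.1 0. ] w 85.1 j [ 0.3   0.43 -0.01  1.72  0.    1.    0.54]
A 3268 [ 441.8 -321.9] 164.0 0.0004375881522835027
B 3345 [ 576.2 -240.5] 15.099999999999994 0.00042083737687375125
C 2912 [ 582.9 -328.3] 167.5 0.0003844988068810052
red 5002 [ 437.9 -143.4] 162.4 0.00042976240015868243
```

View pics/w5.png

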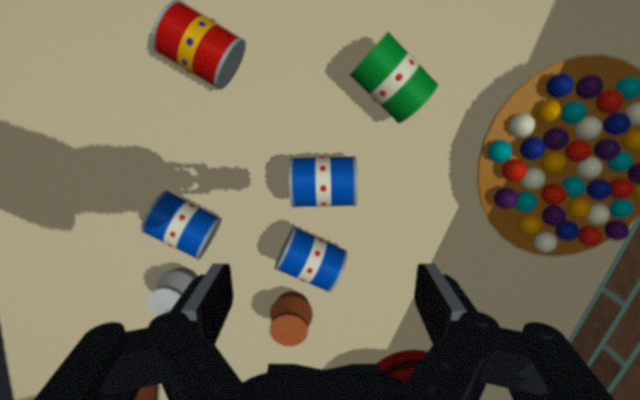

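Blue B is at (323,182) in the wrist view, centred between the fingers. C is at (312,260), A at (180,225), red at (200,42), and the green decoy at (395,78). Descend on B.

```bash
python3 -m jog '0 -1 0 0 38 0 1; 0 0 0 0 38 0 1; 0 0 0 0 38 0 1; 0 0 0 0 38 0 1; 0 0 0 0 25 0 1'
python3 -m jog '0 0 0 0 0 0 1; 0 0 0 0 0 0 1; 0 0 0 0 0 0 1; 0 0 0 0 0 0 1; 0 0 0 0 0 0 1'
python3 go.py 576.2 -240.6 6 15
```

```text
clock: 16.2
tcp_pos: [0.5739, -0.2402, 0.016]
orientation: [-1.559, -0.194, 0.202]
contact_force: [-0.5, 0.2, 0.7]
grip_width: 0.0852
clock: 16.62
tcp_pos: [0.578, -0.2417, 0.0228]
orientation: [-1.563, -0.202, 0.197]
contact_force: [-0.4, 0.1, 0.7]
grip_width: 0.0853
shift(now axes) [-1.5 16.8  1.6] turn [ 0.11 -0.44  0.17] shift(goal axes) [-1.5 16.8  1.6]
t 16.62 tcp [ 578.  -241.7   22.8] yaw 14.56 tilt [ 0.11 -0.    0.18] F [-0.4  0.1  0.7] w 85.3 j [ 0.31  0.65 -0.02  1.82  0.02  0.67  0.54]
```

```bash
python3 -m jog '0 -0.4 0 -1 10 1 1; 0 0 0 0 6 0 1; 0 0 0 0 0 0 0.8; 0 0 0 0 0 0 0.7; 0 0 0 0 0 0 0.4' 40
python3 -m jog '0 0 0 0 0 0 0.4; 0 0 0 0 0 0 0.4; 0 0 0 0 0 0 0.4; 0 0 0 0 -15 0 0.4; 0 0 0 0 -30 0 0.4'
python3 go.py 576.2 -240.6 200 15
```

```text
clock: 17.03
tcp_pos: [0.5752, -0.2405, 0.0046]
orientation: [-1.561, -0.205, 0.206]
contact_force: [0.2, -0.2, -1.4]
grip_width: 0.0639
clock: 17.45
tcp_pos: [0.5725, -0.2394, 0.0468]
orientation: [-1.558, -0.201, 0.211]
contact_force: [0.1, 0.2, -1.6]
grip_width: 0.0634
shift(now axes) [   2.3 -153.3   -1.5] turn [-0.23  0.02 -0.34] shift(goal axes) [   3.3 -153.2   -2.1]
t 17.45 tcp [ 572.5 -239.4   46.8] yaw 15.02 tilt [-0.23 -0.   -0.34] F [ 0.1  0.2 -1.6] w 63.4 j [ 0.31  0.61 -0.02  1.82  0.02  0.72  0.54]
```

```bash
python3 -c "
from lid import *
for n,p in dict(g1=[-52,0,66],g2=[0,0,66],g3=[52,0,66],r=[-26,0,108.7]).items(): print(n,c2w(p).round(1))"
python3 -m jog '0 0 0 0 -35 0 0.4; 0 0 0 0 -35 0 0.4; 0 0 0 0 -35 0 0.4; 0 0 0 0 -35 0 0.4; 0 7 0 0 -10 0 0.4' 60
python3 -m jog '0 7 0 0 0 0 0.4; 0 7 0 0 0 0 0.4; 0 7 0 0 0 0 0.4; 0 7 0 0 0 0 0.4; 0 7 0 0 0 0 0.4'
python3 -m jog '0 7 0 0 0 0 0.4; 0 7 0 0 0 0 0.4; 0 7 0 0 0 0 0.4; 0 7 0 0 0 0 0.4; 0 7 0 0 0 0 0.4'
python3 -m jog '0 7 0 0 0 0 0.4; 0 7 0 0 0 0 0.4; 0 7 0 0 0 0 0.4; 0 7 0 0 0 0 0.4; 0 7 0 0 0 0 0.4'
python3 go.py 511.7 209 180 -98.4
```

```text
g1 [511.7 209.   66. ]
g2 [563.1 201.4  66. ]
g3 [614.5 193.8  66. ]
r [537.4 205.2 108.7]
clock: 17.87
tcp_pos: [0.5779, -0.2416, 0.206]
orientation: [-1.571, -0.116, 0.103]
contact_force: [1.5, -0.7, -0.5]
grip_width: 0.0631
clock: 18.28
tcp_pos: [0.5751, -0.2403, 0.1997]
orientation: [-1.538, 0.374, -0.374]
contact_force: [0.4, -0.1, -0.5]
grip_width: 0.0636
clock: 18.7
tcp_pos: [0.5752, -0.2403, 0.1997]
orientation: [-1.4, 0.847, -0.847]
contact_force: [-0.0, -0.1, -0.7]
grip_width: 0.0634
clock: 19.12
tcp_pos: [0.5752, -0.2403, 0.1997]
orientation: [-1.146, 1.303, -1.303]
contact_force: [0.2, 0.1, -1.9]
grip_width: 0.0633
shift(now axes) [-437.5   19.8 -120.4] turn [ 0.    1.06 -0.01] shift(goal axes) [-435.2   19.7 -128.5]
t 19.12 tcp [ 575.2 -240.3  199.7] yaw -97.34 tilt [ 0.    0.   -0.01] F [ 0.2  0.1 -1.9] w 63.3 j [-0.01  0.45  0.42  1.74 -0.21  1.   -1.22]
```

```bash
python3 -m jog '0 1 0 -30 0 -8 0.4; 0 0 0 -37 0 -11 0.4; 0 0 0 -37 0 -11 0.4; 0 0 0 -37 0 -11 0.4; 0 0 0 -37 0 -11 0.4'
python3 -m jog '0 0 0 -37 0 -11 0.4; 0 0 0 -37 0 -11 0.4; 0 0 0 -37 0 -11 0.4; 0 0 0 -37 0 -11 0.4; 0 0 0 -37 0 -11 0.4'
python3 go.py 511.7 209 180 -98.4
```

```text
clock: 19.53
tcp_pos: [0.5474, -0.0553, 0.1998]
orientation: [-1.14, 1.311, -1.311]
contact_force: [0.1, 0.2, -1.6]
grip_width: 0.0633
clock: 19.95
tcp_pos: [0.5186, 0.1356, 0.2]
orientation: [-1.139, 1.311, -1.311]
contact_force: [1.1, 0.2, -1.7]
grip_width: 0.0633
shift(now axes) [-71.7  20.  -17.1] turn [-0.02  0.4  -0.03] shift(goal axes) [-71.6  20.  -17.6]
t 19.95 tcp [518.6 135.6 200. ] yaw -98.0 tilt [-0.02 -0.   -0.03] F [ 1.1  0.2 -1.7] w 63.3 j [-0.63  0.29  0.31  1.94 -0.11  0.93 -1.98]
```

```bash
python3 -m jog '0 0.4 0 -34 0 -8 0.4; 0 0 0 -32 0 -8 0.4; 0 0 0 0 0 0 0.4; 0 0 0 0 20 0 0.4; 0 0 0 0 30 0 0.4'
python3 -m jog '0 0 0 0 0 0 0.4; 0 0 0 0 0 0 0.4; 0 0 0 0 0 0 0.4; 0 0 0 0 0 0 0.4; 0 0 0 0 0 0 0.4'
python3 go.py 511.7 209 66 -98.4
python3 - <<'E'
from lid import *
f=grab("wrist"); save(f,"w6"); W=cloud(f)
# held tin position from wrist cloud: fit free z
o=r.get_obs(); t=o["tcp_pos"]
P=W.reshape(-1,3);P=P[~np.isnan(P[:,0])]; c=t+[0,0,.019]
P=P[(np.linalg.norm(P-c,axis=1)<.042)]
fn=lambda v,P:cyl(local(P,v[0],v[1],v[3],v[2]),.025,.064)
b=fit(fn,[c[0],c[1],np.radians(81.6),c[2]],P); print(len(P),((b.x[[0,1,3]]-t)*1000).round(1),np.degrees(b.x[2]),np.median(np.abs(b.fun)))
E
```

```text
clock: 20.37
tcp_pos: [0.515, 0.2033, 0.1518]
orientation: [-1.13, 1.313, -1.315]
contact_force: [0.8, -0.3, -0.9]
grip_width: 0.0633
clock: 20.78
tcp_pos: [0.5139, 0.2016, 0.1512]
orientation: [-1.133, 1.316, -1.317]
contact_force: [-0.3, 0.4, -1.2]
grip_width: 0.0638
shift(now axes) [-6.8 85.2 -3.4] turn [-0.12 -0.02 -0.09] shift(goal axes) [-6.9 85.2 -3.3]
t 20.78 tcp [513.9 201.6 151.2] yaw -98.42 tilt [-0.12 -0.   -0.09] F [-0.3  0.4 -1.2] w 63.8 j [-0.7   0.37  0.27  1.95 -0.13  0.84 -2.08]
20112 [ 0.1 -0.3 20.6] 81.58221443344019 0.00036760518506002114
```

View pics/w6.png

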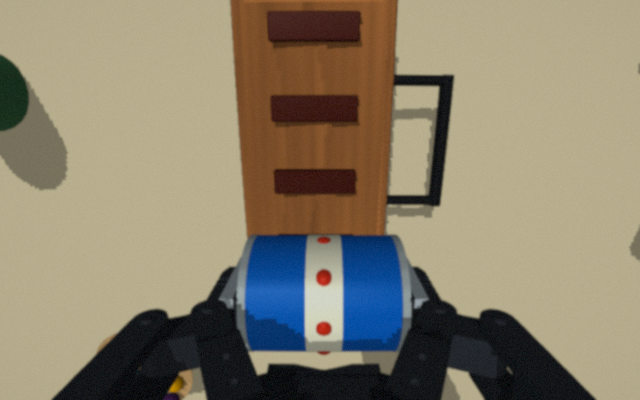

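The tin is centred in the fingers (325,290), and its centre is 20.6 mm above the TCP. I lower it into groove 1.

```bash
python3 -m jog '0 0 0 -7 10 -3 0.4; 0 0 0 0 30 0 0.4; 0 0 0 0 20 0 0.4; 0 0 0 0 15 0 0.4; 0 0 0 0 0 0 0.4'
python3 -m jog '0 0 0 0 0 0 0.4; 0 0 0 0 0 0 0.4; 0 0 0 0 0 0 0.4; 0 0 0 0 0 0 0.4; 0 0 0 0 0 0 0.4'
python3 go.py 511.7 209 65 -98.4
```

```text
clock: 21.25
tcp_pos: [0.5085, 0.2086, 0.0715]
orientation: [-1.142, 1.318, -1.316]
contact_force: [-1.3, -0.0, -1.3]
grip_width: 0.0633
clock: 21.67
tcp_pos: [0.5115, 0.2091, 0.0756]
orientation: [-1.135, 1.316, -1.316]
contact_force: [-0.4, -0.2, -0.5]
grip_width: 0.0633
shift(now axes) [ 0.1 10.6  0.2] turn [-0.07 -0.01 -0.06] shift(goal axes) [ 0.1 10.6  0.2]
t 21.67 tcp [511.5 209.1  75.6] yaw -98.41 tilt [-0.07 -0.   -0.06] F [-0.4 -0.2 -0.5] w 63.3 j [-0.68  0.49  0.23  1.99 -0.17  0.68 -2.06]
```

```bash
python3 -m jog '0 0 0 0 5 0 0.4; 0 0 0 0 3 0 0.4; 0 0 0 0 1 0 0.4; 0 0 0 0 0 0 0.4; 0 0 0 0 0 0 0.4'
python3 go.py 511.7 209 65 -98.4
```

```text
clock: 22.08
tcp_pos: [0.5109, 0.2087, 0.0655]
orientation: [-1.137, 1.317, -1.317]
contact_force: [0.2, -0.7, -0.3]
grip_width: 0.0636
shift(now axes) [-0.4  0.5  0.7] turn [ 0.01 -0.01  0.02] shift(goal axes) [-0.4  0.5  0.7]
t 22.08 tcp [510.9 208.7  65.5] yaw -98.41 tilt [ 0.01 -0.    0.02] F [ 0.2 -0.7 -0.3] w 63.6 j [-0.68  0.5   0.23  1.99 -0.18  0.66 -2.06]
```

```bash
python3 -m jog '0 0 0 0 1 0 0.4; 0 0 0 0 0 0 0.4; 0 0 0 0 0 0 0.85; 0 0 0 0 0 0 1; 0 0 0 0 0 0 1'
python3 go.py
python3 -m jog '0 0 0 0 0 0 1; 0 0 0 0 -20 0 1; 0 0 0 0 -35 0 1; 0 0 0 0 -35 0 1; 0 0 0 0 -35 0 1'
python3 go.py 582.9 -328.3 200 -12.5
cat > chk.py <<'E'
from lid import *
import sys
# fit tins at case-frame expected places
f=grab("wrist"); 
if len(sys.argv)>1: save(f,sys.argv[1])
S={"wrist":cloud(f)}
for n in ("side","scene"): S[n]=cloud(grab(n))
for nm,p in dict(g1=[-52,0,85],g2=[0,0,85],g3=[52,0,85],r=[-26,0,127.7]).items():
    c=c2w(p)/1000
    for n,W in S.items():
        P=W.reshape(-1,3);P=P[~np.isnan(P[:,0])]
        q=local(P,c[0],c[1],c[2],C[2]+np.pi/2)
        P=P[(cyl(q,.025,.064)<.006)&(P[:,2]>.07)]
        if len(P)<150: continue
        fn=lambda v,P:cyl(local(P,v[0],v[1],v[3],v[2]),.025,.064)
        b=fit(fn,[c[0],c[1],C[2]+np.pi/2,c[2]],P); e=(b.x[:2]-c[:2])@R2(C[2])*1000
        print(nm,n,len(P),"err case xy",e.round(1),"z",round((b.x[3]-c[2])*1000,1),"yaw",round(np.degrees(b.x[2]-C[2])-90,1))
E
python3 chk.py w7
```

```text
clock: 22.5
tcp_pos: [0.5111, 0.2089, 0.0649]
orientation: [-1.136, 1.316, -1.316]
contact_force: [0.3, 0.3, 0.4]
grip_width: 0.0857
t 22.5 tcp [511.1 208.9  64.9] yaw -98.4 tilt [-0.02 -0.   -0.01] F [0.3 0.3 0.4] w 85.7 j [-0.68  0.5   0.23  2.   -0.18  0.66 -2.05]
clock: 22.92
tcp_pos: [0.5106, 0.2084, 0.191]
orientation: [-1.137, 1.317, -1.317]
contact_force: [1.1, 0.8, 0.3]
grip_width: 0.0854
shift(now axes) [520.4  -8.7 150. ] turn [ 5.000e-02 -8.592e+01  1.000e-02] shift(goal axes) [ 186.7   -9.  -508.4]
t 22.92 tcp [510.6 208.4 191. ] yaw -98.42 tilt [ 0.03 -0.    0.04] F [1.1 0.8 0.3] w 85.4 j [-0.73  0.32  0.28  1.91 -0.11  0.92 -2.11]
g1 wrist 5192 err case xy [-0.7 -0.1] z -0.3 yaw -0.0
g1 side 571 err case xy [-0.4 -0.9] z -0.3 yaw -0.5
g1 scene 293 err case xy [-1.1  1.1] z 0.2 yaw -0.6
g2 wrist 488 err case xy [-4.   0.4] z 8.1 yaw -0.0
r wrist 2625 err case xy [-1.8 -0.4] z -1.6 yaw 0.0
```

View pics/w7.png

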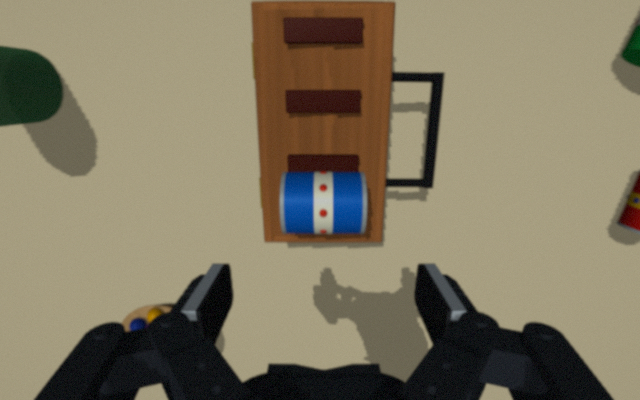

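Tin 1 (325,203) sits in groove 1, within 1 mm. Next is tin C.

```bash
python3 -m jog '0 0 0 37 -2 10 1; 0 0 0 37 -2 11 1; 0 0 0 37 -2 11 1; 0 0 0 37 -2 11 1; 0 0 0 37 0 11 1'
python3 -m jog '0 0 0 37 0 10 1; 0 0 0 37 0 11 1; 0 0 0 37 0 11 1; 0 0 0 37 0 11 1; 0 0 0 37 0 11 1'
python3 -m jog '0 0 0 37 0 11 1; 0 0 0 37 0 11 1; 0 0 0 37 0 11 1; 0 0 0 37 0 11 1; 0 -7 0 0 0 0 1'
python3 -m jog '0 -7 0 0 0 0 1; 0 -7 0 0 0 0 1; 0 -7 0 0 0 0 1; 0 -7 0 0 0 0 1; 0 -7 0 0 0 0 1'
python3 -m jog '0 -7 0 0 0 0 1; 0 -7 0 0 0 0 1; 0 -7 0 0 0 0 1; 0 -7 0 0 0 0 1; 0 -7 0 0 0 0 1'
python3 -m jog '0 -7 0 0 0 0 1; 0 -2 0 0 0 0 1; 0 0 0 0 0 0 1; 0 0 0 0 0 0 1; 0 0 0 0 0 0 1'
python3 go.py 582.9 -328.3 200 -12.5
cat > tins.py <<'E'
from fit import *
W=cloud(grab("wrist"))
for n,x,y in (("A",.442,-.322),("C",.5825,-.328),("red",.437,-.144)):
    P=near(W,x,y,.045)
    if len(P)<200: continue
    b=bestfit(tin,x,y,P,np.arange(4)*np.pi/4); print(n,len(P),(b.x[:2]*1000).round(1),np.degrees(b.x[2]).round(1)%180,np.median(np.abs(b.fun)))
E
python3 tins.py
```

```text
clock: 23.48
tcp_pos: [0.5367, 0.0161, 0.1969]
orientation: [-1.138, 1.317, -1.316]
contact_force: [-0.6, 0.6, -0.8]
grip_width: 0.0853
clock: 23.9
tcp_pos: [0.5629, -0.1746, 0.1963]
orientation: [-1.138, 1.318, -1.315]
contact_force: [0.7, 0.0, -0.8]
grip_width: 0.0856
clock: 24.32
tcp_pos: [0.583, -0.3352, 0.1961]
orientation: [-1.199, 1.234, -1.237]
contact_force: [-1.1, -1.3, 0.4]
grip_width: 0.0854
clock: 24.73
tcp_pos: [0.5849, -0.3254, 0.1958]
orientation: [-1.433, 0.765, -0.76]
contact_force: [-0.0, 0.3, -0.3]
grip_width: 0.0854
clock: 25.15
tcp_pos: [0.5849, -0.3254, 0.1958]
orientation: [-1.551, 0.29, -0.286]
contact_force: [-0.4, 0.0, 0.2]
grip_width: 0.0854
clock: 25.57
tcp_pos: [0.5853, -0.3257, 0.1968]
orientation: [-1.564, 0.172, -0.17]
contact_force: [-0.3, 0.4, -0.2]
grip_width: 0.0855
shift(now axes) [-1.7 -3.2 -3.1] turn [-0.02  0.02 -0.08] shift(goal axes) [-1.7 -3.2 -3.1]
t 25.57 tcp [ 585.3 -325.7  196.8] yaw -12.48 tilt [-0.02 -0.   -0.08] F [-0.3  0.4 -0.2] w 85.5 j [ 0.35  0.5   0.09  1.61 -0.05  1.04  0.24]
A 3508 [ 441.9 -321.8] 163.9 0.00038971203586866086
C 3305 [ 582.8 -328.3] 167.4 0.0004049094016494864
red 5060 [ 438.  -143.2] 162.2 0.00045034735904373596
```

```bash
python3 -m jog '0 0 0 -2 38 -3 1; 0 0 0 0 38 0 1; 0 0 0 0 38 0 1; 0 0 0 0 36 0 1; 0 0 0 0 20 0 1'
python3 -m jog '0 0 0 0 6 0 1; 0 0 0 0 0 0 1; 0 0 0 0 0 0 1; 0 0 0 0 0 0 1; 0 0 0 0 0 0 1'
python3 go.py 582.8 -328.3 6 -12.6
```

```text
clock: 26.03
tcp_pos: [0.5808, -0.3269, 0.0232]
orientation: [-1.562, 0.174, -0.166]
contact_force: [-0.5, -0.2, -0.1]
grip_width: 0.0857
clock: 26.45
tcp_pos: [0.5845, -0.3291, 0.0239]
orientation: [-1.565, 0.167, -0.173]
contact_force: [0.5, -0.1, 0.3]
grip_width: 0.0852
shift(now axes) [-1.9 17.9  0.4] turn [0.05 0.19 0.21] shift(goal axes) [-1.8 17.9  0.4]
t 26.45 tcp [ 584.5 -329.1   23.9] yaw -12.41 tilt [ 0.05 -0.    0.21] F [ 0.5 -0.1  0.3] w 85.2 j [ 0.38  0.7   0.06  1.71 -0.06  0.73  0.25]
```

```bash
python3 -m jog '0 0 0 -1 10 0 1; 0 0 0 0 6 0 1; 0 0 0 0 0 0 0.8; 0 0 0 0 0 0 0.7; 0 0 0 0 0 0 0.4' 60
python3 -m jog '0 0 0 0 0 0 0.4; 0 0 0 0 0 0 0.4; 0 0 0 0 0 0 0.4; 0 0 0 0 -15 0 0.4; 0 0 0 0 -30 0 0.4'
python3 -m jog '0 0 0 0 -35 0 0.4; 0 0 0 0 -35 0 0.4; 0 0 0 0 -35 0 0.4; 0 0 0 0 -35 0 0.4; 0 7 0 0 -10 0 0.4' 60
python3 -m jog '0 7 0 0 0 0 0.4; 0 7 0 0 0 0 0.4; 0 7 0 0 0 0 0.4; 0 7 0 0 0 0 0.4; 0 7 0 0 0 0 0.4'
python3 -m jog '0 7 0 0 0 0 0.4; 0 7 0 0 0 0 0.4; 0 7 0 0 0 0 0.4; 0 7 0 0 0 0 0.4; 0 7 0 0 0 0 0.4'
python3 -m jog '0 7 0 0 0 0 0.4; 0 2 0 0 0 0 0.4; 0 0 0 0 0 0 0.4; 0 0 0 0 0 0 0.4; 0 0 0 0 0 0 0.4'
python3 go.py 563.1 201.4 170 -98.4
```

```text
clock: 26.87
tcp_pos: [0.582, -0.3281, 0.0056]
orientation: [-1.564, 0.17, -0.17]
contact_force: [-0.1, 0.2, -2.2]
grip_width: 0.0633
clock: 27.28
tcp_pos: [0.5794, -0.3266, 0.0482]
orientation: [-1.562, 0.175, -0.164]
contact_force: [-0.2, 0.8, -1.0]
grip_width: 0.0633
clock: 27.7
tcp_pos: [0.5846, -0.3298, 0.2088]
orientation: [-1.557, 0.258, -0.274]
contact_force: [0.9, -0.6, -0.6]
grip_width: 0.0636
clock: 28.12
tcp_pos: [0.582, -0.328, 0.202]
orientation: [-1.439, 0.744, -0.746]
contact_force: [0.2, 0.0, -1.6]
grip_width: 0.0634
clock: 28.53
tcp_pos: [0.5821, -0.3279, 0.202]
orientation: [-1.21, 1.205, -1.206]
contact_force: [-0.0, -0.5, -1.3]
grip_width: 0.0634
clock: 28.95
tcp_pos: [0.5821, -0.328, 0.2013]
orientation: [-1.136, 1.315, -1.315]
contact_force: [0.4, 0.5, -2.7]
grip_width: 0.0632
shift(now axes) [-521.1   31.4  -95.4] turn [-0.03  0.09 -0.01] shift(goal axes) [-521.    31.3  -96.2]
t 28.95 tcp [ 582.1 -328.   201.3] yaw -98.31 tilt [-0.03 -0.   -0.01] F [ 0.4  0.5 -2.7] w 63.2 j [ 0.12  0.52  0.43  1.63 -0.24  1.05 -1.09]
```

```bash
python3 -m jog '0 0 0 -25 0 -4 0.4; 0 0 0 -36 0 -7 0.4; 0 0 0 -37 0 -7 0.4; 0 0 0 -37 0 -7 0.4; 0 0 0 -37 0 -7 0.4'
python3 -m jog '0 0 0 -37 0 -7 0.4; 0 0 0 -37 0 -7 0.4; 0 0 0 -37 0 -7 0.4; 0 0 0 -37 0 -7 0.4; 0 0 0 -37 0 -7 0.4'
python3 -m jog '0 0 0 -37 0 -7 0.4; 0 0 0 -37 0 -7 0.4; 0 0 0 -37 0 -7 0.4; 0 0 0 -37 0 -7 0.4; 0 0 0 -15 0 -1 0.4'
python3 go.py 563.1 201.4 100 -98.4
```

```text
clock: 29.37
tcp_pos: [0.5752, -0.1518, 0.2011]
orientation: [-1.136, 1.316, -1.316]
contact_force: [0.9, 0.1, -1.1]
grip_width: 0.0632
clock: 29.78
tcp_pos: [0.5677, 0.0365, 0.2013]
orientation: [-1.136, 1.315, -1.316]
contact_force: [1.4, -0.3, -2.4]
grip_width: 0.0636
clock: 30.2
tcp_pos: [0.5617, 0.2075, 0.201]
orientation: [-1.138, 1.313, -1.308]
contact_force: [1.3, 1.0, -0.2]
grip_width: 0.0636
shift(now axes) [  6.2 100.9   2.3] turn [ 0.05  0.47 -0.2 ] shift(goal axes) [  5.8 101.    2.3]
t 30.2 tcp [561.7 207.5 201. ] yaw -97.93 tilt [ 0.05  0.   -0.2 ] F [ 1.3  1.  -0.2] w 63.6 j [-0.7   0.39  0.31  1.79 -0.14  0.98 -2.04]
```

```bash
python3 -m jog '0 0 0 4 0 1 0.4; 0 0 0 0 35 0 0.4; 0 0 0 0 35 0 0.4; 0 0 0 0 25 0 0.4; 0 0 0 0 0 0 0.4'
python3 -m jog '0 0 0 0 0 0 0.4; 0 0 0 0 0 0 0.4; 0 0 0 0 0 0 0.4; 0 0 0 0 0 0 0.4; 0 0 0 0 0 0 0.4'
python3 go.py 563.1 201.4 65 -98.4
cat > held.py <<'E'
from lid import *
W=cloud(grab("wrist")); o=r.get_obs(); t=o["tcp_pos"]
P=W.reshape(-1,3);P=P[~np.isnan(P[:,0])]; c=t+[0,0,.019]
P=P[(np.linalg.norm(P-c,axis=1)<.042)&(cyl(local(P,c[0],c[1],c[2],C[2]+np.pi/2),.025,.064)<.008)]
fn=lambda v,P:cyl(local(P,v[0],v[1],v[3],v[2]),.025,.064)
b=fit(fn,[c[0],c[1],np.radians(81.6),c[2]],P); print("held rel tcp",len(P),((b.x[[0,1,3]]-t)*1000).round(1),np.degrees(b.x[2]).round(2),np.median(np.abs(b.fun)))
E
python3 held.py
```

```text
clock: 30.62
tcp_pos: [0.5601, 0.194, 0.101]
orientation: [-1.146, 1.32, -1.316]
contact_force: [-1.0, 0.1, -2.4]
grip_width: 0.0631
clock: 31.03
tcp_pos: [0.5644, 0.1965, 0.1072]
orientation: [-1.134, 1.315, -1.316]
contact_force: [-0.2, -0.1, -1.8]
grip_width: 0.0629
shift(now axes) [-4.6 42.2 -2.1] turn [-0.12 -0.   -0.09] shift(goal axes) [-4.6 42.2 -2. ]
t 31.03 tcp [564.4 196.5 107.2] yaw -98.4 tilt [-0.12 -0.   -0.09] F [-0.2 -0.1 -1.8] w 62.9 j [-0.65  0.51  0.28  1.87 -0.19  0.79 -1.99]
held rel tcp 19957 [ 0.2  0.1 19.7] 81.59 0.0003677485450596721
```

```bash
python3 -m jog '0 0 0 -4.6 0 -2 0.4; 0 0 0 0 14 0 0.4; 0 0 0 0 12 0 0.4; 0 0 0 0 8 0 0.4; 0 0 0 0 0 0 0.4'
python3 -m jog '0 0 0 0 3 0 0.4; 0 0 0 0 1 0 0.4; 0 0 0 0 0 0 0.4; 0 0 0 0 0 0 0.4; 0 0 0 0 0 0 0.4'
python3 go.py 563.1 201.4 65.5 -98.4
```

```text
clock: 31.5
tcp_pos: [0.5606, 0.2006, 0.0695]
orientation: [-1.14, 1.318, -1.316]
contact_force: [-0.6, -0.2, -2.2]
grip_width: 0.0635
clock: 31.92
tcp_pos: [0.5625, 0.2011, 0.0681]
orientation: [-1.135, 1.316, -1.316]
contact_force: [0.5, -0.6, -1.0]
grip_width: 0.0636
shift(now axes) [-0.4  2.6  0.6] turn [-0.03 -0.   -0.02] shift(goal axes) [-0.4  2.6  0.6]
t 31.92 tcp [562.5 201.1  68.1] yaw -98.4 tilt [-0.03 -0.   -0.02] F [ 0.5 -0.6 -1. ] w 63.6 j [-0.65  0.56  0.26  1.89 -0.21  0.72 -1.98]
```

```bash
python3 -m jog '0 0 0 0 2 0.5 0.4; 0 0 0 0 0.5 0 0.4; 0 0 0 0 0 0 0.4; 0 0 0 0 0 0 0.85; 0 0 0 0 0 0 1'
python3 go.py
python3 -m jog '0 0 0 0 0 0 1; 0 0 0 0 -20 0 1; 0 0 0 0 -35 0 1; 0 0 0 0 -35 0 1; 0 0 0 0 -35 0 1'
python3 chk.py w8
python3 go.py 441.9 -321.8 200 -16.1
```

```text
clock: 32.33
tcp_pos: [0.5629, 0.201, 0.0654]
orientation: [-1.136, 1.316, -1.316]
contact_force: [0.7, 0.7, 0.2]
grip_width: 0.0827
t 32.33 tcp [562.9 201.   65.4] yaw -98.4 tilt [-0.02 -0.   -0.01] F [0.7 0.7 0.2] w 82.7 j [-0.65  0.57  0.26  1.89 -0.21  0.72 -1.98]
clock: 32.75
tcp_pos: [0.5623, 0.2007, 0.1915]
orientation: [-1.137, 1.317, -1.317]
contact_force: [0.1, 0.2, 0.1]
grip_width: 0.0855
g1 wrist 4437 err case xy [-0.6  0.1] z -0.4 yaw 0.2
g1 side 629 err case xy [ 0.5 -0.8] z 0.0 yaw -0.2
g1 scene 264 err case xy [-0.5  0.7] z 0.6 yaw 2.1
g2 wrist 5745 err case xy [-1.  -0.2] z -0.1 yaw 0.1
g2 side 529 err case xy [-0.  -1.2] z -0.4 yaw 0.2
g2 scene 329 err case xy [-1.1  0.8] z 1.0 yaw -0.9
g3 wrist 513 err case xy [-3.7  0.2] z 8.3 yaw -0.0
r wrist 3994 err case xy [-0.  -0.2] z -2.6 yaw -0.1
r side 313 err case xy [-0.4 -0.1] z -2.9 yaw -0.5
r scene 173 err case xy [0.3 0.7] z -2.4 yaw 0.2
shift(now axes) [535.8  -8.9 -44.9] turn [-4.200e-01 -8.231e+01  3.000e-02] shift(goal axes) [  27.2   -6.5 -537. ]
t 32.9 tcp [564.7 201.7 193.5] yaw -98.41 tilt [-0.31 -0.   -0.23] F [-0.9 -0.3 -0.4] w 85.7 j [-0.69  0.4   0.32  1.8  -0.15  0.96 -2.03]
```

View pics/w8.png

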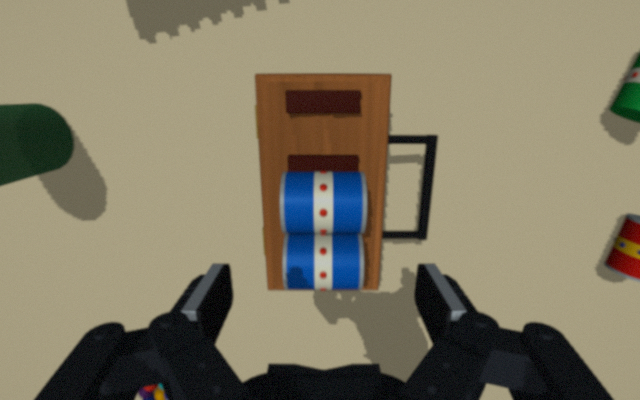

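Two tins are in (325,203 and 325,262), side by side and within about 1 mm. Next is tin A.

```bash
python3 -m jog '0 0 0 36 -2 -3 1; 0 0 0 38 -2 -3 1; 0 0 0 38 -2 -3 1; 0 0 0 38 -2 -3 1; 0 0 0 38 0 -3 1'
python3 -m jog '0 0 0 38 0 -3 1; 0 0 0 38 0 -3 1; 0 0 0 38 0 -3 1; 0 0 0 38 0 -3 1; 0 0 0 38 0 -3 1'
python3 -m jog '0 0 0 38 0 -3 1; 0 0 0 38 0 -4 1; 0 0 0 38 0 -4 1; 0 0 0 38 0 -4 1; 0 -7 0 0 0 0 1'
python3 -m jog '0 -7 0 0 0 0 1; 0 -7 0 0 0 0 1; 0 -7 0 0 0 0 1; 0 -7 0 0 0 0 1; 0 -7 0 0 0 0 1'
python3 -m jog '0 -7 0 0 0 0 1; 0 -7 0 0 0 0 1; 0 -7 0 0 0 0 1; 0 -7 0 0 0 0 1; 0 -7 0 0 0 0 1'
python3 -m jog '0 -5.3 0 0 0 0 1; 0 0 0 0 0 0 1; 0 0 0 0 0 0 1; 0 0 0 0 0 0 1; 0 0 0 0 0 0 1'
python3 go.py 441.9 -321.8 200 -16.1
python3 tins.py
```

```text
clock: 33.32
tcp_pos: [0.5191, 0.0156, 0.1973]
orientation: [-1.138, 1.317, -1.316]
contact_force: [0.8, -0.2, -0.3]
grip_width: 0.0854
clock: 33.73
tcp_pos: [0.4762, -0.17, 0.1971]
orientation: [-1.138, 1.318, -1.315]
contact_force: [0.4, -0.2, -0.4]
grip_width: 0.0853
clock: 34.15
tcp_pos: [0.4364, -0.3244, 0.1975]
orientation: [-1.197, 1.235, -1.237]
contact_force: [0.1, -0.8, 0.1]
grip_width: 0.0854
clock: 34.57
tcp_pos: [0.44, -0.3163, 0.1968]
orientation: [-1.433, 0.765, -0.761]
contact_force: [0.6, 0.4, 0.5]
grip_width: 0.0851
clock: 34.98
tcp_pos: [0.44, -0.3162, 0.1968]
orientation: [-1.551, 0.29, -0.286]
contact_force: [-0.7, -0.9, -0.8]
grip_width: 0.0852
clock: 35.4
tcp_pos: [0.4405, -0.3166, 0.1978]
orientation: [-1.559, 0.223, -0.222]
contact_force: [0.8, 0.1, 0.5]
grip_width: 0.0851
shift(now axes) [ 2.7 -2.2 -4.6] turn [-0.01 -0.11 -0.04] shift(goal axes) [ 2.7 -2.2 -4.6]
t 35.4 tcp [ 440.5 -316.6  197.8] yaw -16.21 tilt [-0.01 -0.   -0.04] F [0.8 0.1 0.5] w 85.1 j [ 0.31  0.3   0.25  1.92 -0.09  0.93  0.31]
A 3283 [ 441.4 -321.8] 164.2 0.0004119188084725778
red 2333 [ 437.8 -142.8] 162.4 0.0004302774454957685
```

```bash
python3 -m jog '0 0 0 2.5 38 -4.6 1; 0 0 0 0 38 0 1; 0 0 0 0 38 0 1; 0 0 0 0 36 0 1; 0 0 0 0 20 0 1'
python3 -m jog '0 0 0 0 6 0 1; 0 0 0 0 0 0 1; 0 0 0 0 0 0 1; 0 0 0 0 0 0 1; 0 0 0 0 0 0 1'
python3 go.py 441.6 -321.8 6 -16
```

```text
clock: 35.87
tcp_pos: [0.4402, -0.3205, 0.0246]
orientation: [-1.558, 0.224, -0.218]
contact_force: [-0.6, 0.5, 0.6]
grip_width: 0.0855
clock: 36.28
tcp_pos: [0.4431, -0.3226, 0.0239]
orientation: [-1.561, 0.218, -0.223]
contact_force: [0.6, 0.9, -0.0]
grip_width: 0.0855
shift(now axes) [-1.7 17.9  0.4] turn [ 0.04 -0.11  0.19] shift(goal axes) [-1.7 17.9  0.4]
t 36.28 tcp [ 443.1 -322.6   23.9] yaw -16.11 tilt [ 0.04 -0.    0.19] F [ 0.6  0.9 -0. ] w 85.5 j [ 0.37  0.56  0.18  2.02 -0.18  0.57  0.4 ]
```

```bash
python3 -m jog '0 0 0 -1 10 0 1; 0 0 0 0 6 0 1; 0 0 0 0 0 0 0.8; 0 0 0 0 0 0 0.7; 0 0 0 0 0 0 0.4' 60
python3 -m jog '0 0 0 0 0 0 0.4; 0 0 0 0 0 0 0.4; 0 0 0 0 0 0 0.4; 0 0 0 0 -15 0 0.4; 0 0 0 0 -30 0 0.4'
python3 -m jog '0 0 0 0 -35 0 0.4; 0 0 0 0 -35 0 0.4; 0 0 0 0 -35 0 0.4; 0 0 0 0 -35 0 0.4; 0 7 0 0 -10 0 0.4' 60
python3 -m jog '0 7 0 0 0 0 0.4; 0 7 0 0 0 0 0.4; 0 7 0 0 0 0 0.4; 0 7 0 0 0 0 0.4; 0 7 0 0 0 0 0.4'
python3 -m jog '0 7 0 0 0 0 0.4; 0 7 0 0 0 0 0.4; 0 7 0 0 0 0 0.4; 0 7 0 0 0 0 0.4; 0 7 0 0 0 0 0.4'
python3 -m jog '0 5.3 0 0 0 0 0.4; 0 0 0 0 0 0 0.4; 0 0 0 0 0 0 0.4; 0 0 0 0 0 0 0.4; 0 0 0 0 0 0 0.4'
python3 go.py 614.5 193.8 200 -98.4
```

```text
clock: 36.7
tcp_pos: [0.4408, -0.3216, 0.0061]
orientation: [-1.559, 0.221, -0.22]
contact_force: [-0.7, -0.3, -1.5]
grip_width: 0.0637
clock: 37.12
tcp_pos: [0.4386, -0.32, 0.0489]
orientation: [-1.557, 0.225, -0.215]
contact_force: [-0.2, 0.3, -1.7]
grip_width: 0.0636
clock: 37.53
tcp_pos: [0.4429, -0.3233, 0.2067]
orientation: [-1.55, 0.31, -0.323]
contact_force: [2.3, -1.0, -1.6]
grip_width: 0.0633
clock: 37.95
tcp_pos: [0.4406, -0.3214, 0.2011]
orientation: [-1.42, 0.795, -0.795]
contact_force: [-0.6, -1.0, -2.4]
grip_width: 0.0637
clock: 38.37
tcp_pos: [0.4406, -0.3214, 0.2011]
orientation: [-1.18, 1.254, -1.253]
contact_force: [-0.3, 0.8, -1.6]
grip_width: 0.0634
clock: 38.78
tcp_pos: [0.4409, -0.3215, 0.2012]
orientation: [-1.137, 1.315, -1.315]
contact_force: [-0.8, -0.1, -1.1]
grip_width: 0.0636
shift(now axes) [-535.     1.3   97.5] turn [-0.    0.11 -0.01] shift(goal axes) [-535.2    1.2   96.5]
t 38.78 tcp [ 440.9 -321.5  201.2] yaw -98.29 tilt [-0.   -0.   -0.01] F [-0.8 -0.1 -1.1] w 63.6 j [ 0.08  0.33  0.54  1.93 -0.21  0.94 -1.  ]
```

```bash
python3 -m jog '0 0 0 -27 0 5 0.4; 0 0 0 -37 0 7 0.4; 0 0 0 -37 0 7 0.4; 0 0 0 -37 0 7 0.4; 0 0 0 -37 0 7 0.4'
python3 -m jog '0 0 0 -37 0 7 0.4; 0 0 0 -37 0 7 0.4; 0 0 0 -37 0 7 0.4; 0 0 0 -37 0 7 0.4; 0 0 0 -37 0 7 0.4'
python3 -m jog '0 0 0 -37 0 7 0.4; 0 0 0 -37 0 7 0.4; 0 0 0 -37 0 7 0.4; 0 0 0 -37 0 6 0.4; 0 0 0 -27 0 3 0.4'
python3 -m jog '0 0 0 0 35 0 0.4; 0 0 0 0 35 0 0.4; 0 0 0 0 25 0 0.4; 0 0 0 0 0 0 0.4; 0 0 0 0 0 0 0.4'
python3 -m jog '0 0 0 0 0 0 0.4; 0 0 0 0 0 0 0.4; 0 0 0 0 0 0 0.4; 0 0 0 0 0 0 0.4; 0 0 0 0 0 0 0.4'
python3 go.py 614.5 193.8 65.5 -98.4; python3 held.py
```

```text
clock: 39.2
tcp_pos: [0.4994, -0.1518, 0.2014]
orientation: [-1.136, 1.316, -1.316]
contact_force: [0.8, -1.0, -1.2]
grip_width: 0.0635
clock: 39.62
tcp_pos: [0.5611, 0.0264, 0.2014]
orientation: [-1.136, 1.315, -1.315]
contact_force: [-0.1, -0.1, -1.7]
grip_width: 0.0632
clock: 40.03
tcp_pos: [0.6165, 0.1976, 0.201]
orientation: [-1.137, 1.314, -1.312]
contact_force: [1.1, 1.3, -1.4]
grip_width: 0.063
clock: 40.45
tcp_pos: [0.6152, 0.1929, 0.1052]
orientation: [-1.14, 1.317, -1.316]
contact_force: [0.3, -0.3, -1.2]
grip_width: 0.0633
clock: 40.87
tcp_pos: [0.6165, 0.1935, 0.1073]
orientation: [-1.135, 1.316, -1.316]
contact_force: [-0.5, -0.4, -1.3]
grip_width: 0.0633
shift(now axes) [ 0.1 41.8 -2.1] turn [-0.08  0.   -0.06] shift(goal axes) [ 0.  41.8 -2. ]
t 40.87 tcp [616.5 193.5 107.3] yaw -98.4 tilt [-0.08 -0.   -0.06] F [-0.5 -0.4 -1.3] w 63.3 j [-0.63  0.58  0.32  1.75 -0.23  0.85 -1.92]
held rel tcp 19721 [ 0.3 -0.  19. ] 81.67 0.00037611735911204786
```

```bash
python3 -m jog '0 0 0 0 0 -2.5 0.4; 0 0 0 0 14 0 0.4; 0 0 0 0 12 0 0.4; 0 0 0 0 8 0 0.4; 0 0 0 0 0 0 0.4'
python3 -m jog '0 0 0 0 3 0 0.4; 0 0 0 0 1 0 0.4; 0 0 0 0 0 0 0.4; 0 0 0 0 0 0 0.4; 0 0 0 0 0 0 0.4'
python3 go.py 614.5 193.8 66 -98.4
```

```text
clock: 41.33
tcp_pos: [0.6116, 0.1932, 0.069]
orientation: [-1.141, 1.319, -1.316]
contact_force: [-1.0, 0.3, -1.9]
grip_width: 0.0634
clock: 41.75
tcp_pos: [0.6139, 0.1938, 0.0686]
orientation: [-1.135, 1.316, -1.317]
contact_force: [0.4, -0.3, -1.3]
grip_width: 0.0634
shift(now axes) [-0.1  2.6  0.6] turn [-0.04 -0.01 -0.02] shift(goal axes) [-0.1  2.6  0.6]
t 41.75 tcp [613.9 193.8  68.6] yaw -98.41 tilt [-0.04 -0.   -0.02] F [ 0.4 -0.3 -1.3] w 63.4 j [-0.62  0.63  0.3   1.77 -0.25  0.78 -1.91]
```

```bash
python3 -m jog '0 0 0 0 2 0 0.4; 0 0 0 0 0.5 0 0.4; 0 0 0 0 0 0 0.4; 0 0 0 0 0 0 0.85; 0 0 0 0 0 0 1'
python3 -m jog '0 0 0 0 0 0 1; 0 0 0 0 -20 0 1; 0 0 0 0 -35 0 1; 0 0 0 0 -35 0 1; 0 0 0 0 -35 0 1'
python3 chk.py w9
python3 go.py 438 -143 200 -17.7
```

```text
clock: 42.17
tcp_pos: [0.6137, 0.1938, 0.0659]
orientation: [-1.136, 1.316, -1.316]
contact_force: [-0.8, -0.5, 0.2]
grip_width: 0.0823
clock: 42.58
tcp_pos: [0.6132, 0.1935, 0.192]
orientation: [-1.137, 1.317, -1.317]
contact_force: [0.9, 0.7, 0.0]
grip_width: 0.0856
g1 wrist 3737 err case xy [-0.4 -0. ] z -0.3 yaw -0.0
g1 side 635 err case xy [ 0.6 -0.9] z 0.0 yaw -0.3
g1 scene 215 err case xy [-0.8  1. ] z 0.4 yaw 1.8
g2 wrist 4841 err case xy [-1.1  0.1] z 0.0 yaw 0.1
g2 side 584 err case xy [ 1.  -1.1] z 0.1 yaw 0.4
g2 scene 290 err case xy [-1.  1.] z 0.5 yaw -0.2
g3 wrist 5714 err case xy [-1.4  0.3] z -0.1 yaw -0.1
g3 side 493 err case xy [-0.6 -0.8] z -0.4 yaw 0.3
g3 scene 351 err case xy [-1.3  0.9] z 0.5 yaw 0.3
r wrist 3235 err case xy [0.2 0.2] z -2.7 yaw 0.2
r side 317 err case xy [-0.4 -0.2] z -2.9 yaw 0.1
shift(now axes) [ 359.6   -7.8 -126.4] turn [-4.300e-01 -8.071e+01  6.000e-02] shift(goal axes) [ -66.8   -5.7 -375.3]
t 42.73 tcp [615.7 194.2 194.3] yaw -98.41 tilt [-0.33 -0.   -0.21] F [ 0.9  0.2 -1. ] w 85.5 j [-0.66  0.48  0.36  1.69 -0.19  1.   -1.95]
```

View pics/w9.png

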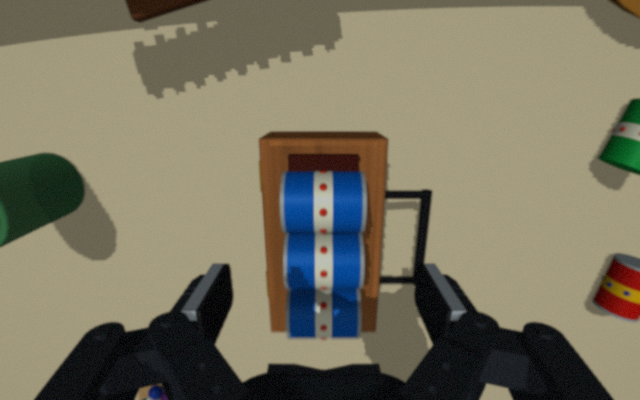

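All three blues are in line (x≈325, rows 203, 262 and 315). Now the red tin.

```bash
python3 -m jog '0 0 0 34 -2 -12 1; 0 0 0 36 -2 -13 1; 0 0 0 36 -2 -13 1; 0 0 0 36 -2 -13 1; 0 0 0 36 0 -13 1'
python3 -m jog '0 0 0 36 0 -13 1; 0 0 0 36 0 -13 1; 0 0 0 36 0 -13 1; 0 0 0 36 0 -13 1; 0 0 0 36 0 -12 1'
python3 -m jog '0 -7 0 0 0 0 1; 0 -7 0 0 0 0 1; 0 -7 0 0 0 0 1; 0 -7 0 0 0 0 1; 0 -7 0 0 0 0 1'
python3 -m jog '0 -7 0 0 0 0 1; 0 -7 0 0 0 0 1; 0 -7 0 0 0 0 1; 0 -7 0 0 0 0 1; 0 -7 0 0 0 0 1'
python3 -m jog '0 -7 0 0 0 0 1; 0 -3.7 0 0 0 0 1; 0 0 0 0 0 0 1; 0 0 0 0 0 0 1; 0 0 0 0 0 0 1'
python3 go.py 438 -143 200 -17.7
python3 tins.py
```

```text
clock: 43.15
tcp_pos: [0.5226, 0.0255, 0.1979]
orientation: [-1.138, 1.317, -1.316]
contact_force: [0.7, -0.3, -0.1]
grip_width: 0.0857
clock: 43.57
tcp_pos: [0.4326, -0.1429, 0.1979]
orientation: [-1.137, 1.317, -1.315]
contact_force: [1.2, -0.4, -0.4]
grip_width: 0.0852
clock: 43.98
tcp_pos: [0.4338, -0.1416, 0.1978]
orientation: [-1.396, 0.858, -0.855]
contact_force: [-0.0, -0.4, 0.9]
grip_width: 0.0852
clock: 44.4
tcp_pos: [0.4339, -0.1415, 0.1977]
orientation: [-1.537, 0.385, -0.382]
contact_force: [-0.2, 0.0, -0.8]
grip_width: 0.0851
clock: 44.82
tcp_pos: [0.4342, -0.1417, 0.1982]
orientation: [-1.557, 0.245, -0.243]
contact_force: [-0.1, -0.7, 0.6]
grip_width: 0.0854
shift(now axes) [ 4.  -1.8 -0.1] turn [ 0.01 -0.13 -0.05] shift(goal axes) [ 4.  -1.8 -0.1]
t 44.82 tcp [ 434.2 -141.7  198.2] yaw -17.83 tilt [ 0.01  0.   -0.05] F [-0.1 -0.7  0.6] w 85.4 j [-0.13  0.15  0.34  2.11 -0.07  0.89 -0.06]
red 3290 [ 437.8 -143.6] 162.3 0.00039866021658254043
```

```bash
python3 -m jog '0 0 0 4 38 -0.5 1; 0 0 0 0 38 0 1; 0 0 0 0 38 0 1; 0 0 0 0 36 0 1; 0 0 0 0 20 0 1'
python3 -m jog '0 0 0 0 6 0 1; 0 0 0 0 0 0 1; 0 0 0 0 0 0 1; 0 0 0 0 0 0 1; 0 0 0 0 0 0 1'
python3 go.py 437.8 -143.4 6 -17.7
```

```text
clock: 45.28
tcp_pos: [0.4363, -0.1429, 0.0254]
orientation: [-1.557, 0.246, -0.24]
contact_force: [0.4, 0.7, -0.4]
grip_width: 0.0854
clock: 45.7
tcp_pos: [0.4396, -0.1437, 0.0242]
orientation: [-1.557, 0.24, -0.245]
contact_force: [-0.7, -0.5, 0.2]
grip_width: 0.0852
shift(now axes) [-1.8 18.2 -0.3] turn [-0.03 -0.01  0.18] shift(goal axes) [-1.8 18.2 -0.3]
t 45.7 tcp [ 439.6 -143.7   24.2] yaw -17.71 tilt [-0.03  0.    0.18] F [-0.7 -0.5  0.2] w 85.2 j [-0.02  0.48  0.24  2.22 -0.25  0.47  0.11]
```

```bash
python3 -m jog '0 0 0 -1 10 0 1; 0 0 0 0 6 0 1; 0 0 0 0 0 0 0.8; 0 0 0 0 0 0 0.7; 0 0 0 0 0 0 0.4' 60
python3 -m jog '0 0 0 0 0 0 0.4; 0 0 0 0 0 0 0.4; 0 0 0 0 0 0 0.4; 0 0 0 0 -15 0 0.4; 0 0 0 0 -30 0 0.4'
python3 -m jog '0 0 0 0 -35 0 0.4; 0 0 0 0 -35 0 0.4; 0 0 0 0 -35 0 0.4; 0 0 0 0 -35 0 0.4; 0 7 0 0 -25 0 0.4' 60
python3 -m jog '0 7 0 0 0 0 0.4; 0 7 0 0 0 0 0.4; 0 7 0 0 0 0 0.4; 0 7 0 0 0 0 0.4; 0 7 0 0 0 0 0.4'
python3 -m jog '0 7 0 0 0 0 0.4; 0 7 0 0 0 0 0.4; 0 7 0 0 0 0 0.4; 0 7 0 0 0 0 0.4; 0 7 0 0 0 0 0.4'
python3 -m jog '0 3.7 0 0 0 0 0.4; 0 0 0 0 0 0 0.4; 0 0 0 0 0 0 0.4; 0 0 0 0 0 0 0.4; 0 0 0 0 0 0 0.4'
python3 go.py 537 205.3 210 -98.4
```

```text
clock: 46.12
tcp_pos: [0.437, -0.1431, 0.0066]
orientation: [-1.557, 0.243, -0.242]
contact_force: [0.7, -0.3, -1.3]
grip_width: 0.0634
clock: 46.53
tcp_pos: [0.435, -0.1426, 0.05]
orientation: [-1.557, 0.247, -0.238]
contact_force: [0.8, -0.4, -2.2]
grip_width: 0.0637
clock: 46.95
tcp_pos: [0.4377, -0.1435, 0.2197]
orientation: [-1.544, 0.336, -0.34]
contact_force: [1.3, -0.7, -2.5]
grip_width: 0.063
clock: 47.37
tcp_pos: [0.4369, -0.1431, 0.2166]
orientation: [-1.412, 0.816, -0.816]
contact_force: [0.5, -0.7, -1.2]
grip_width: 0.0636
clock: 47.78
tcp_pos: [0.4369, -0.1431, 0.2165]
orientation: [-1.166, 1.274, -1.274]
contact_force: [-0.4, -0.9, -1.2]
grip_width: 0.0633
clock: 48.2
tcp_pos: [0.4372, -0.1431, 0.2166]
orientation: [-1.137, 1.315, -1.315]
contact_force: [0.5, 0.3, -1.4]
grip_width: 0.0633
shift(now axes) [-359.2    6.7   48.3] turn [ 0.01  0.08 -0.  ] shift(goal axes) [-359.3    6.6   47.8]
t 48.2 tcp [ 437.2 -143.1  216.6] yaw -98.32 tilt [ 0.01  0.   -0.  ] F [ 0.5  0.3 -1.4] w 63.3 j [-0.3   0.14  0.53  2.09 -0.09  0.93 -1.44]
```

```bash
python3 -m jog '0 0 0 -30 0 4 0.4; 0 0 0 -36 0 5 0.4; 0 0 0 -36 0 5 0.4; 0 0 0 -36 0 5 0.4; 0 0 0 -36 0 5 0.4'
python3 -m jog '0 0 0 -36 0 5 0.4; 0 0 0 -36 0 5 0.4; 0 0 0 -36 0 5 0.4; 0 0 0 -36 0 5 0.4; 0 0 0 -36 0 4 0.4'
python3 -m jog '0 0 0 -5 0 0 0.4; 0 0 0 0 20 0 0.4; 0 0 0 0 25 0 0.4; 0 0 0 0 15 0 0.4; 0 0 0 0 0 0 0.4'
python3 -m jog '0 0 0 0 0 0 0.4; 0 0 0 0 0 0 0.4; 0 0 0 0 0 0 0.4; 0 0 0 0 0 0 0.4; 0 0 0 0 0 0 0.4'
python3 go.py 536.8 205.3 108.7 -98.4;python3 held.py
```

```text
clock: 48.62
tcp_pos: [0.4867, 0.0271, 0.2168]
orientation: [-1.136, 1.316, -1.316]
contact_force: [1.0, -0.6, -1.0]
grip_width: 0.0632
clock: 49.03
tcp_pos: [0.5368, 0.2018, 0.2166]
orientation: [-1.137, 1.316, -1.316]
contact_force: [0.0, 0.0, -0.6]
grip_width: 0.0635
clock: 49.45
tcp_pos: [0.5348, 0.204, 0.1533]
orientation: [-1.144, 1.318, -1.316]
contact_force: [-0.8, 0.4, -2.0]
grip_width: 0.0633
clock: 49.87
tcp_pos: [0.5378, 0.2051, 0.1577]
orientation: [-1.134, 1.316, -1.316]
contact_force: [0.4, 0.7, -1.8]
grip_width: 0.0631
shift(now axes) [ 0.1 49.  -1.1] turn [-0.07 -0.01 -0.07] shift(goal axes) [-0. 49. -1.]
t 49.87 tcp [537.8 205.1 157.7] yaw -98.41 tilt [-0.07 -0.   -0.07] F [ 0.4  0.7 -1.8] w 63.1 j [-0.71  0.41  0.3   1.89 -0.15  0.87 -2.05]
held rel tcp 19771 [ 0.   0.1 18.3] 81.65 0.0003771101957203947
```

```bash
python3 -m jog '0 0 0 0 10 -1 0.4; 0 0 0 0 15 0 0.4; 0 0 0 0 12 0 0.4; 0 0 0 0 6 0 0.4; 0 0 0 0 0 0 0.4'
python3 -m jog '0 0 0 0 2 0 0.4; 0 0 0 0 0 0 0.4; 0 0 0 0 0 0 0.4; 0 0 0 0 0 0 0.4; 0 0 0 0 0 0 0.4'
python3 go.py 536.8 205.3 109.4 -98.4;python3 held.py
```

```text
clock: 50.33
tcp_pos: [0.535, 0.2046, 0.1117]
orientation: [-1.14, 1.318, -1.316]
contact_force: [-0.6, 0.2, -1.1]
grip_width: 0.0634
clock: 50.75
tcp_pos: [0.5366, 0.2053, 0.1122]
orientation: [-1.135, 1.316, -1.316]
contact_force: [0.0, -0.5, -2.7]
grip_width: 0.0632
shift(now axes) [-0.   2.8  0.2] turn [-0.04 -0.   -0.03] shift(goal axes) [-0.   2.8  0.2]
t 50.75 tcp [536.6 205.3 112.2] yaw -98.4 tilt [-0.04 -0.   -0.03] F [ 0.  -0.5 -2.7] w 63.2 j [-0.69  0.47  0.28  1.92 -0.18  0.78 -2.03]
held rel tcp 21327 [ 0.6  0.  17.7] 81.68 0.0005532083142433218
```

```bash
python3 -m jog '0 0 0 0 2 0 0.4; 0 0 0 0 0.5 0 0.4; 0 0 0 0 0 0 0.4; 0 0 0 0 0 0 0.4; 0 0 0 0 0 0 0.4'
python3 go.py 536.8 205.3 109.4 -98.4
```

```text
clock: 51.22
tcp_pos: [0.5366, 0.2052, 0.1094]
orientation: [-1.136, 1.316, -1.316]
contact_force: [0.5, -0.5, 0.3]
grip_width: 0.0634
shift(now axes) [-0.1  0.   0.2] turn [-0.04 -0.   -0.02] shift(goal axes) [-0.1  0.   0.2]
t 51.22 tcp [536.6 205.2 109.4] yaw -98.4 tilt [-0.04 -0.   -0.02] F [ 0.5 -0.5  0.3] w 63.4 j [-0.69  0.47  0.28  1.92 -0.18  0.77 -2.03]
```

```bash
python3 -m jog '0 0 0 0 0.5 0 0.4; 0 0 0 0 0 0 0.4; 0 0 0 0 0 0 0.85; 0 0 0 0 0 0 1; 0 0 0 0 0 0 1'
python3 -m jog '0 0 0 0 0 0 1; 0 0 0 0 -20 0 1; 0 0 0 0 -35 0 1; 0 0 0 0 -35 0 1; 0 0 0 0 -35 0 1'
python3 -m jog '0 0 0 20 -20 0 1; 0 0 0 20 0 0 1; 0 0 0 20 0 0 1; 0 0 0 0 0 0 1; 0 0 0 0 0 0 1'
python3 chk.py w10
python3 - <<'E'
from lid import *
save(grab("side"),"d10",(170,130,370,330),3)
th=lidang(["side"],0.); print("lid",th)
for n in("scene",): save(grab(n),"s10",(330,110,490,250),4)
E
```

```text
clock: 51.63
tcp_pos: [0.5357, 0.2051, 0.1083]
orientation: [-1.137, 1.317, -1.316]
contact_force: [1.0, 0.1, -0.3]
grip_width: 0.0854
clock: 52.05
tcp_pos: [0.5357, 0.2048, 0.2347]
orientation: [-1.138, 1.317, -1.317]
contact_force: [0.6, 0.4, -0.6]
grip_width: 0.0855
clock: 52.47
tcp_pos: [0.5273, 0.1446, 0.2538]
orientation: [-1.135, 1.318, -1.318]
contact_force: [-0.7, 1.0, 0.1]
grip_width: 0.0855
g1 wrist 759 err case xy [ 0.3 -0. ] z 0.3 yaw 0.3
g1 side 540 err case xy [ 0.2 -0.8] z -0.1 yaw -0.8
g2 wrist 2820 err case xy [ 0.3 -0.2] z -0.5 yaw -0.4
g2 side 246 err case xy [ 2.4 -0.9] z 1.8 yaw 2.0
g2 scene 266 err case xy [-0.8  0.9] z 0.7 yaw -0.4
g3 wrist 4465 err case xy [-0.8  0.3] z -0.4 yaw 0.3
g3 side 495 err case xy [-0.4 -0.7] z -0.3 yaw -0.1
g3 scene 351 err case xy [-1.5  1.4] z 0.5 yaw -0.2
r wrist 5032 err case xy [0.1 0.2] z -0.6 yaw -0.0
r side 696 err case xy [-0.8 -0.7] z -1.0 yaw -0.1
r scene 366 err case xy [0.3 1. ] z -0.2 yaw -0.6
side 480 [0.00082136] 0.0010670528365219756
lid 0.0008213596256258725
```

View pics/d10.png

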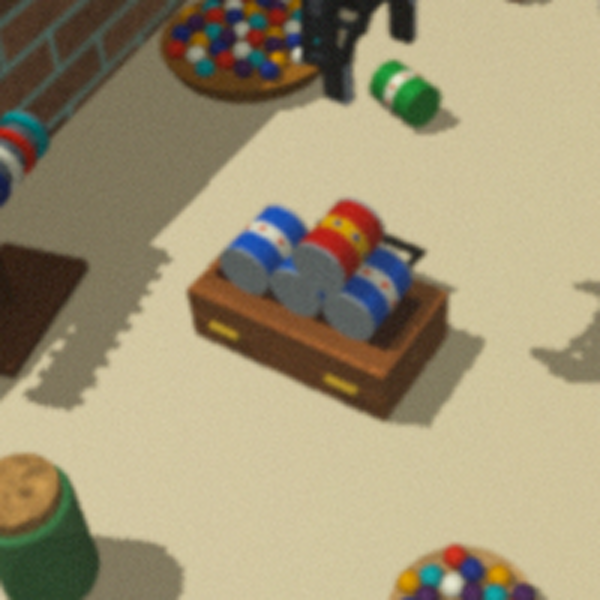

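View pics/w10.png

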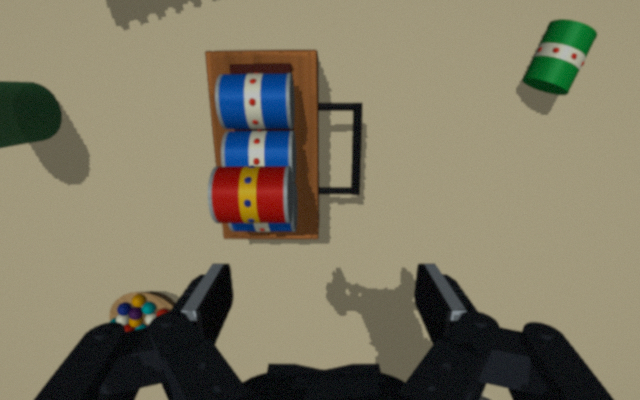

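The red tin sits in the saddle over grooves 1 and 2, and the lid is shut. One last look over the whole table for missed items.

```bash
python3 -c "
from h import *
save(grab('scene'),'s11'); save(grab('side'),'d11')"
```

```text
(no output)
```

View pics/s11.png

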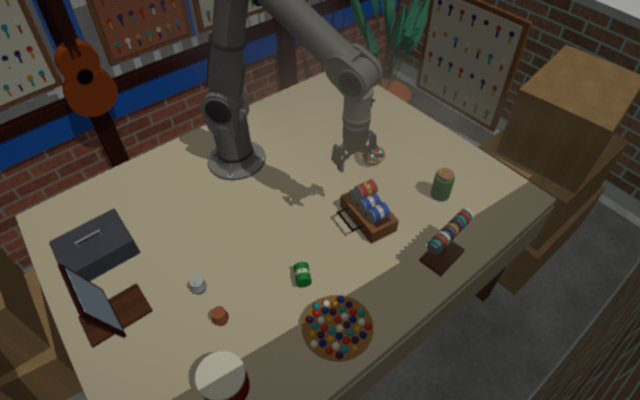

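View pics/d11.png

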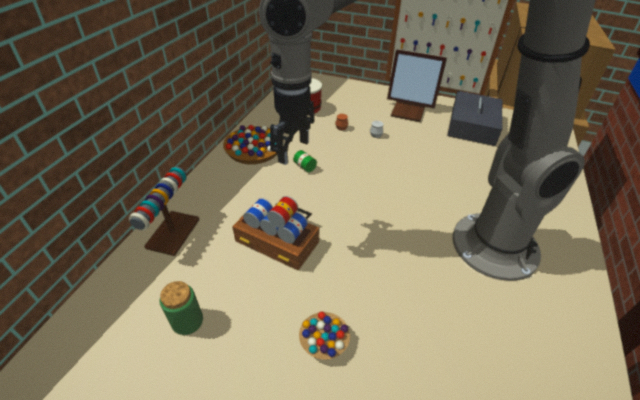

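No tins or blocks remain on the table. The bowl (325,335) and jar (182,307) are untouched. Handing in.

```bash
python3 -c "
from bench import r
print(r.hand_in())"
```

```text
the job is handed in; nothing more can be done
None
```

The job is finished and handed in at about 53 s on the robot's clock, well inside the 205 s limit.

- **Case:** I laid the single block flat in the tray, then swung the lid shut by its handle. A final press of about 32 N at the wrist seated it.
- **Tins:** The three blue tins went into grooves 1 to 3. The only red tin present is saddled over grooves 1 and 2.

**Last checks:**
- **Lid:** its fitted angle was within about 0.001 rad of closed.
- **Tin positions:** in the wrist view, every tin was within about 1 mm of its place and within about 0.5° of the case's axis. The scene and side cameras mostly agreed to 1.5 mm.
- **One disagreement:** the side camera read the middle blue tin 2.4 mm off and 2° turned. That tin was mostly hidden behind the red one, and the wrist and scene views did not confirm the error.
- **Rest of the table:** the final pictures showed no listed tins or blocks left out, the bowl and jar still where they stood, and the gripper clear of everything.

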